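# Prove the folding lid brace of the instrument chest

## Robot

A 6-joint arm with a two-finger parallel gripper is mounted at the origin on the work surface; the furniture and walls round the work are solid. World frame = base frame: x ahead of the robot, y to its left, z up, the work surface at z = 0. Lengths are in m, angles in rad, forces in N, time in s.
With the tool pointing down it reaches from about 0.325 to 0.9 m from the base axis. Payload 6.1 kg.
Tool frame: the origin (TCP) lies at the very end of the fingers, on their centre line; the grasp point (between the pads) lies 19 mm behind it; z points along the fingers, x is the direction in which the jaws open and shut, and the axes are right-handed (so a half turn about z gives the same grasp; the last joint's range is limited). The gripper opens to 85 mm and grips with 20 to 120 N. Pads are 22 mm wide; open, the fingers measure 114 mm over their backs; the gripper's body (76 mm by 85 mm) begins 54 mm behind the grasp point. The pads swing forward as they close: fully open they stand 13 mm farther back than shut.
Start: joints at [0.986, 0.22, 1.526, -0, 1.395, -0.126], TCP at [0.277, 0.56, 0.231] pointing down, gripper open.
Joint ranges: [-2.98, 2.98], [-0.91, 2.08], [0.09, 2.57], [-1.24, 4.39], [0.2, 2.65], [-2.68, 2.68]. Speed limits (rad/s): [2.57, 2.57, 3.01, 3.14, 3.14, 3.14].

## Interface

Orientations are given as a rotation vector (axis times angle).
In Python, from cell import * gives the robot as it stands. The module is installed in compiled form; this text tells all that it offers.
- The arm moves only by the tool send_rows, never from a script. Its argument "commands" is a list of rows, each a list of 7 numbers: the shift along the tool's x, y, z in m, then the turn, a rotation vector about the tool's x, y, z in rad, then the opening, from 0 (shut) to 1 (fully open). In form: [[dx, dy, dz, ax, ay, az, gripper], ...]. A call has 1 to 10 rows; each row is the pose to reach, as a shift and turn from the pose commanded when the call began, along the tool's axes at that moment; what a row does not reach only later rows make up. A row lasts 1/12 s, in which the tool goes at most 41.7 mm and 7.16 degrees, less where a joint would pass 70% of its speed; a pose out of reach is approached as far as the arm can. A call with a gripper value outside its range is refused whole. The fingers move at their own pace and stop on an object; "squeeze" is the grip in N (left out, the last holds). Time passes only in rows, so rows that repeat a pose let the fingers close. It gives the time, the measured TCP pose, the force and the opening at its end, in the units of the state.
- get_state(): the state, without advancing time (a new reading comes with each control period).
- snapshot(name): name is "scene" or "top" or "wrist"; returns the picture (400x640x3 uint8, red, green, blue); there is no depth.
- camera_info(name): a dict with "fx", "fy", "cx", "cy" (pixels), "dist" ([k1, k2, p1, p2, k3] as OpenCV has them; the pictures are not rectified), "R" (3x3) and "t" (3): a world point X has camera coordinates R X + t; the wrist camera has in their place "hand_eye" (4x4, takes a point from camera to tool coordinates, whose origin is the TCP and whose axes are the tool frame's). Camera axes: x right, y down, z forward; pixel columns grow to the right and rows downward; lengths in m; the calibration is good to about 2 mm. A picture is of the moment at which its call begins: read the wrist's pose just before it. camera_info takes no time and is no camera call.
- finish_job(): hands the job in, once; it reports no verdict.
Trained networks look in the newest picture that a camera, given by its name, has taken for a name from the list of things; names that differ only in an ending like _2 or _b are one class to them, and where a whole thing is asked for, a point or a joint stands for the part that bears it (a point fixed in the world has none). Each returns a list of dicts, best first, with "conf" (0 to 1); they miss things now and then, are a little off and sometimes report something else, mostly with a low value. They report only what shows in the picture. A call takes as long as a camera call.
- search_frame(camera, thing): "rect" ([left, top, right, bottom] in pixels, round what is visible of it).
- regions_of(camera, thing): "region" (400x640 bool, what is visible of it) and "rect" ([left, top, right, bottom] in pixels, round what is visible of it).
The state is a dict: "time_s": time; "joints": joint angles; "joint_vel": joint speeds; "tau": joint torques, N m; "eef_pos": TCP position; "tool_rot": TCP orientation; "contact_force": force on the tool from outside, world axes, zero at the start; "moment": the same for the moment, N m; "width": opening from 0.0 (shut) to 1.0 (fully open).
Only numpy, scipy, OpenCV 4.12 (cv2) and the standard library are available. Lean on these libraries where they do the work, as an engineer would, in place of code of your own. Each camera call takes 0.05 s, during which the arm holds its last target. There are 200 camera calls.

## Task

The chest's lid brace has just been refitted, so try it out: raise the half-open lid until the brace goes over its lock point, ease it back down so that it rests on the locked brace, and let go. Then lift the lid slightly to take the load off, fold the brace at its knee, and lower the lid until it is fully shut. Feel your way: never strain or force the brace, do not slam the lid, and leave the parts standing around where they are.

Things in the scene. Friction and masses are not known exactly. Their poses are not given: they have to be found in the camera images.
- chest: grey sheet-steel chest fixed to the bench, 170 mm (its x) by 130 mm (its y) by 90 mm tall, open-topped under its lid. Origin at the centre of its underside, z up. The lid hinges along the +x top edge, the handle is at the -x side, the folding brace runs outside the +y side (which roughly faces the robot). Force on the chest counts its lid and brace too.
- lid_hinge (a point): middle of the lid's hinge line, 85 mm along chest +x and 90 mm above the underside; the line is parallel to chest y. The brace's lock point is at a lid angle of about 1.2, up to 0.12 off from one fitting to the next and not measured: there the lid stops hard. Locked, it rests about 0.08 rad (17 mm at the handle) lower.
- lid_handle (a point): centre of the lid's pull handle: a round steel bar 10 mm thick, 90 mm long, parallel to the hinge, 220 mm from the hinge line and 50 mm beyond the lid's free edge; it can turn in closed fingers. The arms at its two ends run to the lid. Moving the lid takes about 5 to 8 N here upward, 1 to 5 N downward.
- lid (a joint): lid angle, rad: 0 shut, grows as it is raised. The handle stands at the hinge + 220 mm along (chest -x turned up by this angle), and 4 mm off that line on the lid's upper face. The 0.8 kg lid has stiff friction hinges (0.9 N m) and stays where it is left.
- knee (a joint): knee angle of the brace, rad: 0 folded (lid shut), 2.74 straight (lock point), 3.34 locked on its stop, bulging toward chest -x and up. At the top of the lid's travel a weak spring takes it over straight, and easing the lid down then locks it. To fold: lift the lid until almost straight again (under about 2.95; it stays so), then push the knee toward chest +x and down to 2.5 or less.
- brace: two flat steel bars, 67 mm between pivots, 14 mm outside the chest's +y side. The lower bar pivots on the chest 20 mm to the -x side of its middle and 65 mm above the underside (the origin of this body), the upper on the lid 95 mm from the hinge. Folding it takes 2 to 6 N at the knee when unloaded, 10 N or more when locked; contact on it must stay under 8 N.
- brace_knob (a point): centre of the black thumb knob on the knee, 12 mm thick, sticking out level along chest +y from 6 to 42 mm outside the brace (this point is 24 mm outside it); its outer 6 mm are 16 mm thick. Push it sideways to fold the knee.
- bush (a joint): give of the rubber-bushed lower pivot, m, along the straight brace: + stretched, - squeezed, 20 N per mm. It must stay within 2 mm (40 N in the brace, about 14 N at the handle beyond what moves the lid).
- al_part_1: bystander, to be left alone: white-grey turned aluminium holder, 46 x 46 mm square foot, 48 mm tall; origin under its centre
- al_part_2: bystander, to be left alone: the like, 54 mm tall; origin under its centre
- al_part_3: bystander, to be left alone: the like, 60 mm tall; origin under its centre
- guide_bush: bystander, to be left alone: upright plain steel bush, 36 mm across, 84 mm tall; origin under its centre
- paste_tin: bystander, to be left alone: open round tin, 82 mm across, 52 mm tall; origin under its centre

How it is judged:
On the way, in this order (a step that is already met when the one before it is completed fails the run):
1. the brace has gone over its lock point and the released lid rests on it, locked (value of joint knee above 3.2 rad and contact force between the fingers and chest below 0.5 N), for 0.3 s.
2. the lid has been lifted off the lock with the brace untouched (value of joint knee between 2.55 and 3 rad and contact force between anything else and brace below 0.3 N), for 0.1 s.
3. the knee is folded through straight (value of joint knee below 2.55 rad), for 0.1 s.
At the end, for the whole second after the job is handed in: the lid is fully shut (angle under 0.04 rad), at rest and released (value of joint lid below 0.04 rad and velocity of joint lid between -0.05 and 0.05 rad/s and contact force between the fingers and chest below 0.5 N); the robot touches nothing.
It fails at once if the brace is forced: more than 8 N of contact on it (contact force between anything else and brace above 8 N).
It fails at once if the brace is strained: its bushed pivot gives more than 2 mm (value of joint bush above 0.002 m or value of joint bush below -0.002 m).
It fails at once if the lid is slammed (falls faster than 2.5 rad/s) (velocity of joint lid below -2.5 rad/s).
It fails at once if a bystander is shifted by more than 15 mm (distance of any of al_part_1, al_part_2, al_part_3, guide_bush, paste_tin from where it was at the start of the episode above 0.015 m).
It also fails if it takes over 72 s, if anything falls off the work surface, if the arm or the gripper's body presses on something with over 40 N, if the wrist force passes 120 N, or if a joint passes its speed limit or range.

## Working session

There is one attempt and no reset: what is moved stays moved. The work goes in short steps, Python scripts to look and compute and a tool call to move; the robot and the scene stay as the last step left them, time stands still between calls to the robot, and variables do not carry over. Pictures are saved under pics/ and viewed, about 8 in all and at most 12, crops included, and the job is handed in when it is done.

Besides the shell and the picture viewer there is one more tool, called after "Request:" by a JSON object that holds its "fn" and its "kwargs". send_rows: Moves the arm, as the interface text tells. Its arguments: {"type":"object","properties":{"commands":{"type":"array"},"squeeze":{"type":"number"}},"required":["commands"]}

```bash
mkdir -p pics; ls; python3 - <<'E'
from cell import *
import cv2,numpy as np
s=get_state();print({k:np.round(v,4).tolist() for k,v in s.items()})
for c in ["scene","top","wrist"]:
    im=snapshot(c);cv2.imwrite(f"pics/{c}0.png",im[:,:,::-1])
    i=camera_info(c);print(c,{k:np.round(v,4).tolist() for k,v in i.items()})
    for t in ["chest","lid_handle","brace_knob","brace","guide_bush","paste_tin","al_part_1"]:
        print(t,[(np.round(d["rect"]).tolist(),round(d["conf"],2)) for d in search_frame(c,t)][:4])
a=cv2.imread("pics/scene0.png");b=cv2.imread("pics/top0.png")
cv2.imwrite("pics/both.png",cv2.resize(np.vstack([a,b]),(640,800))[:600*0+800])
E
```

```text
pics
{'time_s': 0.0, 'joints': [0.9859, 0.2213, 1.5276, 0.0, 1.3947, -0.1261], 'joint_vel': [-0.0002, -0.0011, -0.0003, 0.001, -0.001, -0.0029], 'tau': [-0.0006, -49.6913, -38.9375, -0.0004, 0.0116, -0.0], 'eef_pos': [0.2765, 0.5598, 0.2302], 'tool_rot': [2.6677, 1.6577, -0.0029], 'contact_force': [0.2407, 0.8383, -0.4153], 'moment': [0.0036, -0.0326, -0.008], 'width': 0.9964}
scene {'fx': 387.0866, 'fy': 387.0866, 'cx': 317.8521, 'cy': 196.7639, 'dist': [-0.0189, 0.0, 0.0, 0.0, 0.0], 'R': [[0.7677, -0.6404, -0.0199], [-0.4475, -0.5137, -0.7321], [0.4586, 0.5709, -0.681]], 't': [-0.2404, 0.329, 0.8944]}
chest [([258.0, 146.0, 330.0, 211.0], 0.56)]
lid_handle [([264.0, 148.0, 330.0, 176.0], 0.63), ([258.0, 169.0, 270.0, 174.0], 0.42)]
brace_knob [([253.0, 147.0, 332.0, 213.0], 0.65), ([258.0, 167.0, 277.0, 190.0], 0.48)]
brace [([256.0, 169.0, 274.0, 187.0], 0.41)]
guide_bush [([351.0, 207.0, 364.0, 232.0], 0.73)]
paste_tin [([243.0, 146.0, 270.0, 174.0], 0.57)]
al_part_1 [([386.0, 279.0, 409.0, 304.0], 0.97), ([353.0, 243.0, 371.0, 262.0], 0.85), ([319.0, 226.0, 342.0, 251.0], 0.78)]
[... 417 characters left out ...]
)]
guide_bush [([340.0, 176.0, 355.0, 193.0], 0.49)]
paste_tin [([190.0, 192.0, 218.0, 216.0], 0.78)]
al_part_1 [([337.0, 207.0, 355.0, 224.0], 0.68), ([406.0, 205.0, 427.0, 213.0], 0.47), ([366.0, 200.0, 381.0, 214.0], 0.45)]
wrist {'fx': 342.7744, 'fy': 342.7744, 'cx': 321.0524, 'cy': 195.364, 'dist': [-0.0324, 0.0, 0.0, 0.0, 0.0], 'hand_eye': [[1.0, -0.0009, -0.0011, 0.0], [0.0011, 0.9558, 0.2941, -0.0745], [0.0008, -0.2941, 0.9558, -0.1431], [0.0, 0.0, 0.0, 1.0]]}
chest [([114.0, 318.0, 258.0, 398.0], 0.88)]
lid_handle [([114.0, 317.0, 256.0, 398.0], 0.4)]
brace_knob [([132.0, 395.0, 146.0, 400.0], 0.6)]
brace []
guide_bush []
paste_tin [([282.0, 276.0, 349.0, 361.0], 0.77)]
al_part_1 []
```

View pics/scene0.png

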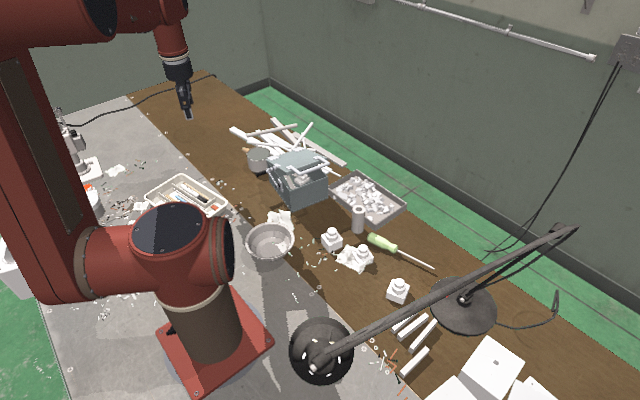

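View pics/top0.png

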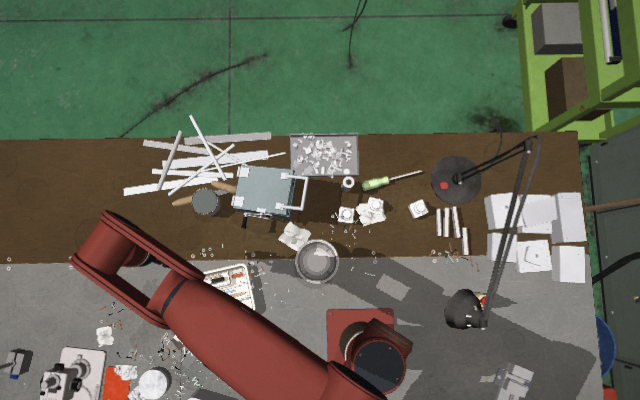

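The top view shows the chest around (268,192), with its handle to the right at (304,193), toward world -y. The brace side at about (260,215) faces the robot, the tin is at (204,202) and the bush at (348,183). I'll zoom in on these.

```bash
python3 - <<'E'
import cv2,numpy as np
a=cv2.imread("pics/scene0.png")[140:215,245:345];b=cv2.imread("pics/top0.png")[155:235,220:320]
r=lambda i:cv2.resize(i,None,fx=6,fy=6,interpolation=cv2.INTER_CUBIC)
cv2.imwrite("pics/c0.png",cv2.resize(np.vstack([r(a),r(b)]),None,fx=.64,fy=.64))
E
```

```text
(no output)
```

View pics/c0.png

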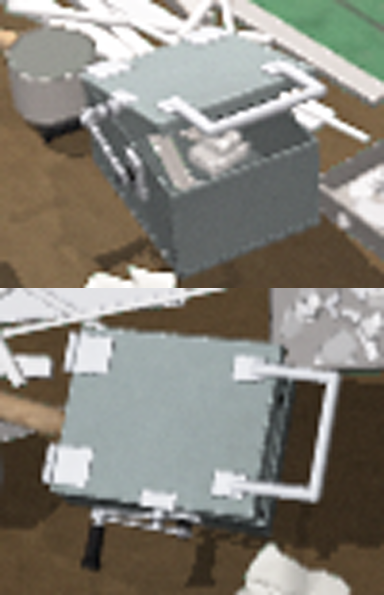

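The crops show the lid about a third open, the handle bar clearly, and the black knob on the robot side. Next I'll fit chest pose and lid angle to the features in both views.

```bash
cat > h.py <<'E'
from cell import *
import cv2,numpy as np
from scipy.optimize import least_squares
from scipy.spatial.transform import Rotation as Ro
def proj(c,P):
    i=camera_info(c)
    if "R" in i: R,t=np.array(i["R"]),np.array(i["t"])
    else:
        s=get_state();T=np.eye(4);T[:3,:3]=Ro.from_rotvec(s["tool_rot"]).as_matrix();T[:3,3]=s["eef_pos"]
        M=np.linalg.inv(T@np.array(i["hand_eye"]));R,t=M[:3,:3],M[:3,3]
    K=np.array([[i["fx"],0,i["cx"]],[0,i["fy"],i["cy"]],[0,0,1.]])
    return cv2.projectPoints(np.array(P,float).reshape(-1,3),cv2.Rodrigues(R)[0],t,K,np.array(i["dist"],float))[0].reshape(-1,2)
def handle(a,y=0): return np.array([.085-.22*np.cos(a)+.004*np.sin(a),y,.09+.22*np.sin(a)+.004*np.cos(a)])
def knob(a,over=False,y=.065+.014+.024):
    A=np.array([-.020,.065]);B=np.array([.085-.095*np.cos(a),.09+.095*np.sin(a)])
    d=B-A;L=np.linalg.norm(d);n=np.array([d[1],-d[0]])/L*np.sqrt(max(.067**2-L*L/4,0))
    m=(A+B)/2+(-n if over else n);kn=2*np.arcsin(min(L/.134,1))
    return np.array([m[0],y,m[1]]),(2*np.pi-kn if over else kn)-.4036
def W(p,P):
    c,s=np.cos(p[2]),np.sin(p[2]);P=np.atleast_2d(P)
    return np.c_[p[0]+c*P[:,0]-s*P[:,1],p[1]+s*P[:,0]+c*P[:,1],P[:,2]]
E
python3 - <<'E'
from h import *
def obs(p):
    a=p[3]
    return [("top",handle(a,-.045),(306.7,177.9)),("top",handle(a,.045),(301.8,208.6)),
    ("scene",handle(a,.045),(300.2,173.3)),("scene",handle(a,-.045),(328.9,162.9)),
    ("scene",[-.085,.065,0],(291.4,210.8)),("scene",[-.085,-.065,0],(327.8,197.8)),
    ("scene",[-.085,.065,.09],(289.8,193.4)),("scene",[-.085,-.065,.09],(328.1,177.8)),
    ("top",knob(a,y=.085)[0],(244.2,218.)),("top",knob(a,y=.121)[0],(243.7,227.4)),
    ("top",[.085,.065,.09],(233.5,208.1)),("top",[.085,-.065,.09],(242.1,164.6))]
def res(p): return np.concatenate([proj(c,W(p,P))[0]-q for c,P,q in obs(p)])
# per-point lstsq
r=least_squares(res,[.45,.2,np.pi/2,.3],loss="soft_l1")
p=r.x;print(np.round(p,4));print(np.round(res(p).reshape(-1,2),1).tolist())
print("sd",np.sqrt(np.diag(np.linalg.inv(r.jac.T@r.jac))).round(4))
np.save("p.npy",p)
for n,P in [("handle",handle(p[3])),("h1.2",handle(1.2)),("h0",handle(0)),("knob",knob(p[3])[0])]: print(n,W(p,P).round(4))
i=camera_info("top");R,t=np.array(i["R"]),np.array(i["t"]);
def gnd(u,v,z):
    d=R.T@np.array([(u-i["cx"])/i["fx"],(v-i["cy"])/i["fy"],1]);o=-R.T@t;return (o+d*(z-o[2])/d[2]).round(3)
print("tin",gnd(204,202,.05),"bush",gnd(348,183,.08),"al",gnd(346,214,.04),gnd(373,208,.04),gnd(417,209,.04),"tray",gnd(291,176,.02),gnd(358,135,.02),"paper?",gnd(295,235,.0))
E
```

```text
[0.4607 0.2799 1.3906 0.3715]
[[-0.0, -0.5], [-0.3, -0.4], [-0.7, 0.4], [-1.0, 0.3], [0.2, 2.7], [0.3, 0.9], [-0.2, -1.6], [-0.1, -0.7], [1.7, -1.8], [0.1, 0.6], [0.2, -0.9], [-0.5, 0.7]]
sd [0.0014 0.0015 0.012  0.0118]
handle [[0.4395 0.1633 0.1736]]
h1.2 [[0.4623 0.2887 0.2965]]
h0 [[0.4365 0.1471 0.094 ]]
knob [[0.3675 0.3431 0.0789]]
tin [0.435 0.473 0.05 ] bush [0.482 0.029 0.08 ] al [0.391 0.034 0.04 ] [ 0.409 -0.05   0.04 ] [ 0.403 -0.187  0.04 ] tray [0.518 0.204 0.02 ] [ 0.648 -0.013  0.02 ] paper? [0.332 0.194 0.   ]
```

```bash
cat >> h.py <<'E'
def Rt(p,tilt=0,roll=0): # tool down, tool x along chest x; tilt: body leans to chest +y
    y=p[2];x=np.array([np.cos(y),np.sin(y),0]);z=np.array([0,0,-1.]);R0=np.c_[x,np.cross(z,x),z]
    return Ro.from_matrix(R0)*Ro.from_rotvec([tilt,0,0])
def row(tgt,R=None):
    s=get_state();Rc=Ro.from_rotvec(s["tool_rot"])
    d=Rc.inv().apply(np.array(tgt)-s["eef_pos"]);w=(Rc.inv()*(R or Rc)).as_rotvec()
    return np.r_[d,w].round(4).tolist()
E
python3 - <<'E'
from h import *
p=np.load("p.npy");h=W(p,handle(p[3]))[0]
print(Rt(p,0.5).apply([0,0,1]))
print(row([.277,.56,.29]),row([.36,.36,.29]),row(h+[0,0,.10],Rt(p)))
E
```

```text
[-0.47166607  0.08590672 -0.87758256]
[-0.0002, 0.0003, -0.0587, 0.0, 0.0, 0.0] [-0.1428, 0.1633, -0.0587, 0.0, 0.0, 0.0] [-0.284, 0.3217, -0.0423, 0.0, 0.0, -0.2786]
```

Request:
{"fn": "send_rows", "kwargs": {"commands": [[0,0,-0.04,0,0,0,0.6],[-0.05,0.06,-0.058,0,0,-0.05,0.5],[-0.07,0.08,-0.058,0,0,-0.1,0.5],[-0.14,0.16,-0.058,0,0,-0.2,0.5],[-0.284,0.322,-0.042,0,0,-0.279,0.5],[-0.284,0.322,-0.042,0,0,-0.279,0.5],[-0.284,0.322,-0.042,0,0,-0.279,0.5],[-0.284,0.322,-0.042,0,0,-0.279,0.5],[-0.284,0.322,-0.042,0,0,-0.279,0.5],[-0.284,0.322,-0.042,0,0,-0.279,0.5]]}}

```text
time_s: 2.03
eef_pos: [0.4189, 0.2132, 0.2761]
tool_rot: [2.411, 2.013, 0.001]
contact_force: [0.6, 1.0, -0.3]
width: 0.501
```

Request:
{"fn": "send_rows", "kwargs": {"commands": [[0,0,0,0,0,0,0.5],[0,0,0,0,0,0,0.5],[0,0,0,0,0,0,0.5],[0,0,0,0,0,0,0.5],[0,0,0,0,0,0,0.5],[0,0,0,0,0,0,0.5]]}}

```text
time_s: 2.53
eef_pos: [0.418, 0.2164, 0.2758]
tool_rot: [-2.409, -2.016, -0.0]
contact_force: [0.5, -1.3, -0.8]
width: 0.5
```

```bash
python3 - <<'E'
from h import *
p=np.load("p.npy");s=get_state();print(s["time_s"],s["eef_pos"].round(4),s["contact_force"].round(2),s["width"])
h=W(p,handle(p[3]))[0];print(row(h+[0,0,.1],Rt(p)))
im=snapshot("wrist")[:,:,::-1].copy()
for y in np.linspace(-.045,.045,5):
    u=proj("wrist",W(p,handle(p[3],y)))[0];cv2.circle(im,tuple(int(v) for v in u),2,(0,0,255),-1)
cv2.imwrite("pics/w1.png",im)
E
```

```text
2.5333 [0.418  0.2164 0.2758] [ 0.5  -1.3  -0.76] 0.5000377153485559
[-0.0485, 0.0305, 0.0022, -0.0001, -0.0001, 0.003]
```

View pics/w1.png

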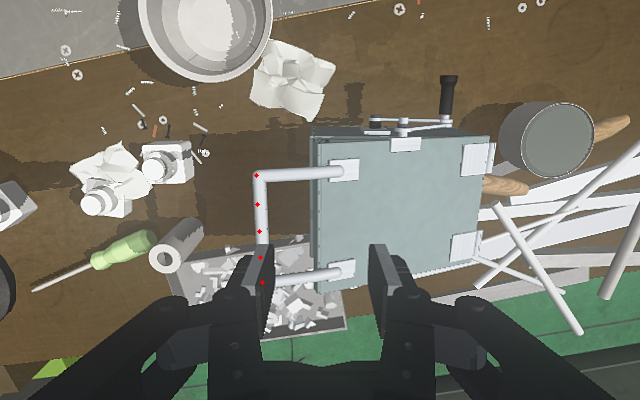

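The wrist view shows the bar running from (262,178) to about (266,275), within 2–5 px of the predicted points. So the fit is good to about 2 mm, and I'll go to the handle.

Request:
{"fn": "send_rows", "kwargs": {"commands": [[-0.03,0.02,0.002,0,0,0.003,0.42],[-0.047,0.031,0.002,0,0,0.003,0.42],[-0.047,0.031,0.002,0,0,0.003,0.42],[-0.047,0.031,0.002,0,0,0.003,0.42],[-0.047,0.031,0.03,0,0,0.003,0.42],[-0.047,0.031,0.06,0,0,0.003,0.42],[-0.047,0.031,0.09,0,0,0.003,0.42],[-0.047,0.031,0.121,0,0,0.003,0.42],[-0.047,0.031,0.121,0,0,0.003,0.42],[-0.047,0.031,0.121,0,0,0.003,0.42]]}}

```text
time_s: 3.42
eef_pos: [0.4389, 0.164, 0.1537]
tool_rot: [-2.412, -2.009, 0.006]
contact_force: [0.3, -0.0, 0.2]
width: 0.418
```

Request:
{"fn": "send_rows", "kwargs": {"commands": [[0,0,0,0,0,0,0.3],[0,0,0,0,0,0,0.2],[0,0,0,0,0,0,0.1],[0,0,0,0,0,0,0.0],[0,0,0,0,0,0,0.0],[0,0,0,0,0,0,0.0],[0,0,0,0,0,0,0.0]], "squeeze": 25}}

```text
time_s: 4.0
eef_pos: [0.4423, 0.1641, 0.1564]
tool_rot: [2.414, 2.008, 0.007]
contact_force: [4.7, 4.1, -1.4]
width: 0.1
```

```bash
python3 - <<'E'
from h import *
p=np.load("p.npy");s=get_state();print(s["time_s"],s["eef_pos"].round(4),s["contact_force"].round(2),s["width"])
print("grasp off",Rt(p).inv().apply(s["eef_pos"]-W(p,handle(p[3]))[0]-[0,0,-.019]))
im=snapshot("wrist")[:,:,::-1];cv2.imwrite("pics/w2.png",im)
E
```

```text
4.0 [0.4423 0.1641 0.1564] [ 4.71  4.13 -1.37] 0.09973555364218814
grasp off [ 0.00133617  0.00266591 -0.00177242]
```

View pics/w2.png

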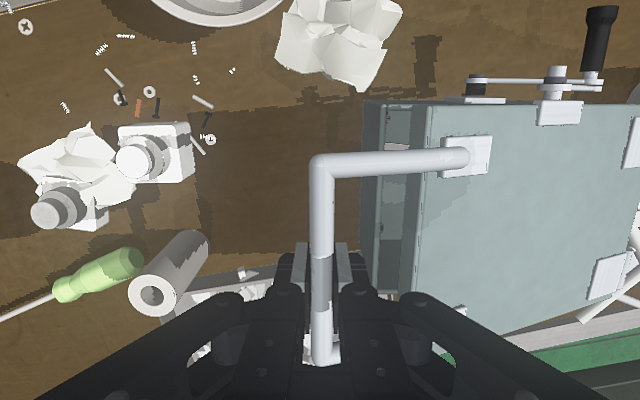

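The bar is clamped between the pads with the lid clear. Next I'll work out the arc.

```bash
python3 - <<'E'
from h import *
a0=.3715
for a in [.42,.47,.52,.57,.62,.67,.72,.77,.82,.86,.9,.94,.98,1.02,1.05,1.08]:
    d=(handle(a)-handle(a0))*1000;print(a,d[0].round(1),d[2].round(1))
E
```

```text
0.42 4.3 9.8
0.47 9.2 19.6
0.52 14.6 29.2
0.57 20.5 38.5
0.62 26.8 47.5
0.67 33.6 56.2
0.72 40.8 64.5
0.77 48.4 72.4
0.82 56.4 80.0
0.86 63.0 85.7
0.9 69.9 91.2
0.94 77.0 96.4
0.98 84.3 101.3
1.02 91.8 106.0
1.05 97.5 109.2
1.08 103.4 112.3
```

Request:
{"fn": "send_rows", "kwargs": {"commands": [[0.002,0.002,-0.005,0,0,0,0.0],[0.004,0.002,-0.01,0,0,0,0.0],[0.009,0.002,-0.02,0,0,0,0.0],[0.012,0.002,-0.025,0,0,0,0.0],[0.015,0.002,-0.03,0,0,0,0.0],[0.015,0.002,-0.03,0,0,0,0.0]]}}

```text
time_s: 4.55
eef_pos: [0.4448, 0.1775, 0.1857]
tool_rot: [-2.414, -2.01, 0.003]
contact_force: [-6.4, -1.9, 2.1]
width: 0.102
```

```bash
cat >> h.py <<'E'
def est(p):
    s=get_state();R=Ro.from_rotvec(s["tool_rot"]);g=s["eef_pos"]-.019*R.apply([0,0,1])
    q=Rt(p).inv().apply(g-W(p,[0,0,0])[0]); cx,z=q[0],-q[2]
    v=np.array([.085-cx,z-.09]);f=Rt(p).inv().apply(s["contact_force"]);f[2]*=-1
    print("t %.2f a=%.3f r=%.1fmm y=%.1f F(chest x,-y,up)=%s w=%.3f tcp %s rot %s"%(s["time_s"],np.arctan2(v[1],v[0])-.018,1e3*np.hypot(*v),-q[1]*1e3,f.round(1),s["width"],s["eef_pos"].round(4),s["tool_rot"].round(3)))
E
python3 -c "
from h import *
est(np.load('p.npy'))"
```

```text
t 4.55 a=0.529 r=220.7mm y=-2.7 F(chest x,-y,up)=[-3.  -6.   2.1] w=0.102 tcp [0.4448 0.1775 0.1857] rot [-2.414 -2.01   0.003]
```

Request:
{"fn": "send_rows", "kwargs": {"commands": [[0.006,-0.001,-0.009,0,0,0,0.0],[0.012,-0.001,-0.018,0,0,0,0.0],[0.019,-0.001,-0.027,0,0,0,0.0],[0.026,-0.001,-0.035,0,0,0,0.0],[0.034,-0.001,-0.043,0,0,0,0.0],[0.042,-0.001,-0.051,0,0,0,0.0],[0.048,-0.001,-0.0565,0,0,0,0.0],[0.055,-0.001,-0.062,0,0,0,0.0]]}}

```text
time_s: 5.22
eef_pos: [0.4543, 0.2287, 0.2491]
tool_rot: [2.412, 2.005, -0.008]
contact_force: [-8.5, -18.1, 10.4]
width: 0.105
```

```bash
python3 -c "
from h import *
p=np.load('p.npy');est(p)
for a in [.92,.94,.96,.98,1.,1.02,1.04,1.06,1.08,1.1,1.12]:print(a,(1e3*(handle(a)-handle(.9))).round(1))
snapshot('top')
im=snapshot('scene')[:,:,::-1][60:260,180:400];cv2.imwrite('pics/s3.png',cv2.resize(im,None,fx=3,fy=3))"
```

```text
t 5.22 a=0.899 r=224.3mm y=-2.8 F(chest x,-y,up)=[-19.3  -5.1  10.4] w=0.105 tcp [0.4543 0.2287 0.2491] rot [ 2.412  2.005 -0.008]
0.92 [3.5 0.  2.6]
0.94 [7.1 0.  5.2]
0.96 [10.7  0.   7.7]
0.98 [14.4  0.  10.1]
1.0 [18.1  0.  12.5]
1.02 [21.9  0.  14.7]
1.04 [25.7  0.  16.9]
1.06 [29.6  0.  19.1]
1.08 [33.5  0.  21.1]
1.1 [37.4  0.  23.1]
1.12 [41.4  0.  24.9]
```

Request:
{"fn": "send_rows", "kwargs": {"commands": [[-0.0025,-0.002,-0.003,0,0,0,0.0],[-0.0025,-0.002,-0.003,0,0,0,0.0]]}}

```text
time_s: 5.48
eef_pos: [0.4544, 0.2303, 0.2508]
tool_rot: [2.413, 2.007, 0.01]
contact_force: [9.7, 2.5, -6.9]
width: 0.101
```

```bash
python3 -c "
from h import *
p=np.load('p.npy');est(p)
for c in ['scene','top']:
  for t in ['brace_knob','lid_handle','brace']: print(c,t,[(np.round(d['rect']).tolist(),round(d['conf'],2)) for d in search_frame(c,t)][:3])"
```

```text
t 5.48 a=0.909 r=224.8mm y=-2.5 F(chest x,-y,up)=[ 4.2  9.1 -6.9] w=0.101 tcp [0.4544 0.2303 0.2508] rot [2.413 2.007 0.01 ]
scene brace_knob [([255.0, 150.0, 280.0, 188.0], 0.49)]
scene lid_handle [([264.0, 126.0, 319.0, 159.0], 0.83), ([255.0, 121.0, 327.0, 214.0], 0.52)]
scene brace []
top brace_knob [([243.0, 207.0, 252.0, 232.0], 0.56)]
top lid_handle [([234.0, 170.0, 281.0, 210.0], 0.66)]
top brace [([240.0, 211.0, 256.0, 228.0], 0.62)]
```

View pics/s3.png

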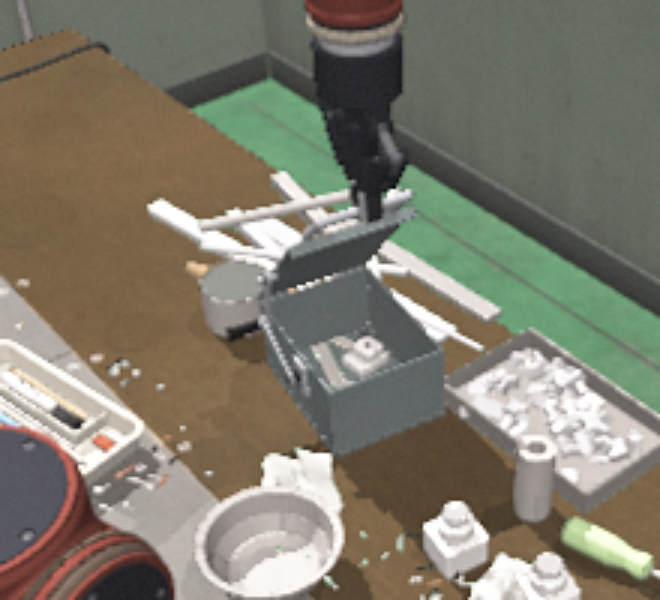

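Request:
{"fn": "send_rows", "kwargs": {"commands": [[0.004,0.001,-0.0015,0,0,0,0.0],[0.0075,0.001,-0.0045,0,0,0,0.0],[0.011,0.001,-0.007,0,0,0,0.0],[0.011,0.001,-0.007,0,0,0,0.0]]}}

```text
time_s: 6.12
eef_pos: [0.4562, 0.2397, 0.2582]
tool_rot: [2.413, 2.007, 0.002]
contact_force: [2.6, -4.0, -0.1]
width: 0.104
```

```bash
python3 -c "
from h import *
p=np.load('p.npy');est(p)"
```

```text
t 6.12 a=0.963 r=225.3mm y=-2.7 F(chest x,-y,up)=[-3.5  3.3 -0.1] w=0.104 tcp [0.4562 0.2397 0.2582] rot [2.413e+00 2.007e+00 2.000e-03]
```

Request:
{"fn": "send_rows", "kwargs": {"commands": [[0.0035,0,-0.0027,0,0,0,0.0],[0.007,0,-0.005,0,0,0,0.0],[0.0108,0,-0.0075,0,0,0,0.0],[0.014,0,-0.0095,0,0,0,0.0],[0.017,0,-0.0113,0,0,0,0.0],[0.0204,0,-0.0132,0,0,0,0.0],[0.0204,0,-0.0132,0,0,0,0.0]]}}

```text
time_s: 6.7
eef_pos: [0.4599, 0.2596, 0.2716]
tool_rot: [2.413, 2.006, 0.002]
contact_force: [0.6, -5.1, 2.5]
width: 0.103
```

```bash
python3 -c "
from h import *
p=np.load('p.npy');est(p)"
```

```text
t 6.70 a=1.070 r=226.5mm y=-2.7 F(chest x,-y,up)=[-4.9  1.5  2.5] w=0.103 tcp [0.4599 0.2596 0.2716] rot [2.413e+00 2.006e+00 2.000e-03]
```

Request:
{"fn": "send_rows", "kwargs": {"commands": [[0.0025,0,-0.0017,0,0,0,0.0],[0.005,0,-0.0033,0,0,0,0.0],[0.0073,0,-0.0048,0,0,0,0.0],[0.0073,0,-0.0048,0,0,0,0.0]]}}

```text
time_s: 7.03
eef_pos: [0.4612, 0.2669, 0.2758]
tool_rot: [2.413, 2.007, 0.002]
contact_force: [2.2, -4.4, -1.8]
width: 0.101
```

```bash
cat >> h.py <<'E'
def est2(p):
    s=get_state();R=Ro.from_rotvec(s["tool_rot"]);g=s["eef_pos"]-.019*R.apply([0,0,1])
    q=Rt(p).inv().apply(g-W(p,[0,0,0])[0]);v=np.array([.090-q[0],-q[2]-.10])
    f=Rt(p).inv().apply(s["contact_force"]);f[2]*=-1;a=np.arctan2(v[1],v[0])
    print("t %.2f a=%.4f r=%.1f Ftan=%.1f Frad(out)=%.1f Fy=%.1f; 10mm tangent up: dx %.1f dz %.1f"%(s["time_s"],a-.018,1e3*np.hypot(*v),f[0]*np.sin(a)+f[2]*np.cos(a),-f[0]*np.cos(a)+f[2]*np.sin(a),f[1],10*np.sin(a),-10*np.cos(a)))
E
python3 -c "
from h import *
p=np.load('p.npy');est2(p)"
```

```text
t 7.03 a=1.0676 r=220.2 Ftan=-4.3 Frad(out)=0.3 Fy=2.9; 10mm tangent up: dx 8.8 dz -4.7
```

Request:
{"fn": "send_rows", "kwargs": {"commands": [[0.0013,0,-0.0007,0,0,0,0.0],[0.0026,0,-0.0014,0,0,0,0.0],[0.0026,0,-0.0014,0,0,0,0.0]]}}

```text
time_s: 7.28
eef_pos: [0.4616, 0.2691, 0.277]
tool_rot: [2.413, 2.006, 0.001]
contact_force: [2.4, -5.8, -2.3]
width: 0.1
```

```bash
python3 -c "
from h import *
p=np.load('p.npy');est2(p)"
```

```text
t 7.28 a=1.0796 r=220.2 Ftan=-5.7 Frad(out)=0.4 Fy=3.4; 10mm tangent up: dx 8.9 dz -4.6
```

Request:
{"fn": "send_rows", "kwargs": {"commands": [[0.0013,0,-0.0007,0,0,0,0.0],[0.0027,0,-0.0014,0,0,0,0.0],[0.0027,0,-0.0014,0,0,0,0.0]]}}

```text
time_s: 7.53
eef_pos: [0.4621, 0.2718, 0.2785]
tool_rot: [2.413, 2.006, 0.001]
contact_force: [2.0, -4.7, -2.3]
width: 0.099
```

```bash
python3 -c "
from h import *
p=np.load('p.npy');est2(p)"
```

```text
t 7.53 a=1.0935 r=220.3 Ftan=-4.8 Frad(out)=-0.2 Fy=2.8; 10mm tangent up: dx 9.0 dz -4.4
```

Request:
{"fn": "send_rows", "kwargs": {"commands": [[0.0012,0,-0.0006,0,0,0,0.0],[0.0024,0,-0.0012,0,0,0,0.0],[0.0036,0,-0.0018,0,0,0,0.0],[0.0036,0,-0.0018,0,0,0,0.0]]}}

```text
time_s: 7.87
eef_pos: [0.4627, 0.2754, 0.2803]
tool_rot: [2.413, 2.006, 0.001]
contact_force: [2.4, -4.4, -2.2]
width: 0.103
```

```bash
python3 -c "
from h import *
p=np.load('p.npy');est2(p)"
```

```text
t 7.87 a=1.1119 r=220.4 Ftan=-4.4 Frad(out)=-0.3 Fy=3.1; 10mm tangent up: dx 9.0 dz -4.3
```

Request:
{"fn": "send_rows", "kwargs": {"commands": [[0.0012,0,-0.0006,0,0,0,0.0],[0.0024,0,-0.0012,0,0,0,0.0],[0.0036,0,-0.0017,0,0,0,0.0],[0.0036,0,-0.0017,0,0,0,0.0]]}}

```text
time_s: 8.2
eef_pos: [0.4634, 0.2789, 0.282]
tool_rot: [2.413, 2.006, 0.001]
contact_force: [2.7, -5.2, -1.8]
width: 0.1
```

```bash
python3 -c "
from h import *
p=np.load('p.npy');est2(p)"
```

```text
t 8.20 a=1.1300 r=220.4 Ftan=-5.0 Frad(out)=0.3 Fy=3.6; 10mm tangent up: dx 9.1 dz -4.1
```

Request:
{"fn": "send_rows", "kwargs": {"commands": [[0.0012,0,-0.0006,0,0,0,0.0],[0.0028,0,-0.0012,0,0,0,0.0],[0.0028,0,-0.0012,0,0,0,0.0]]}}

```text
time_s: 8.45
eef_pos: [0.4639, 0.2817, 0.2832]
tool_rot: [2.413, 2.006, 0.002]
contact_force: [1.9, -4.4, -2.3]
width: 0.103
```

```bash
python3 -c "
from h import *
p=np.load('p.npy');est2(p)"
```

```text
t 8.45 a=1.1440 r=220.4 Ftan=-4.6 Frad(out)=-0.5 Fy=2.6; 10mm tangent up: dx 9.2 dz -4.0
```

Request:
{"fn": "send_rows", "kwargs": {"commands": [[0.0012,0,-0.0006,0,0,0,0.0],[0.0024,0,-0.0011,0,0,0,0.0],[0.0037,0,-0.0016,0,0,0,0.0],[0.0037,0,-0.0016,0,0,0,0.0]]}}

```text
time_s: 8.78
eef_pos: [0.4646, 0.2854, 0.2849]
tool_rot: [2.413, 2.007, 0.002]
contact_force: [2.0, -4.1, -1.0]
width: 0.104
```

```bash
python3 -c "
from h import *
p=np.load('p.npy');est2(p)"
```

```text
t 8.78 a=1.1626 r=220.5 Ftan=-3.8 Frad(out)=0.4 Fy=2.7; 10mm tangent up: dx 9.2 dz -3.8
```

Request:
{"fn": "send_rows", "kwargs": {"commands": [[0.0012,0,-0.0005,0,0,0,0.0],[0.0028,0,-0.0011,0,0,0,0.0],[0.0028,0,-0.0011,0,0,0,0.0]]}}

```text
time_s: 9.03
eef_pos: [0.4651, 0.2881, 0.286]
tool_rot: [2.413, 2.007, 0.002]
contact_force: [2.2, -4.7, -1.8]
width: 0.102
```

```bash
python3 -c "
from h import *
p=np.load('p.npy');est2(p)"
```

```text
t 9.03 a=1.1761 r=220.4 Ftan=-4.6 Frad(out)=-0.1 Fy=3.0; 10mm tangent up: dx 9.3 dz -3.7
```

Request:
{"fn": "send_rows", "kwargs": {"commands": [[0.0012,0,-0.0005,0,0,0,0.0],[0.0024,0,-0.001,0,0,0,0.0],[0.0037,0,-0.0015,0,0,0,0.0],[0.0037,0,-0.0015,0,0,0,0.0]]}}

```text
time_s: 9.37
eef_pos: [0.4658, 0.2918, 0.2876]
tool_rot: [2.413, 2.007, 0.002]
contact_force: [2.7, -4.1, -1.0]
width: 0.105
```

```bash
python3 -c "
from h import *
p=np.load('p.npy');est2(p)
print([(np.round(d['rect']).tolist(),round(d['conf'],2)) for c in ['scene','top'] for d in (snapshot(c),search_frame(c,'brace_knob'))[1]])
im=snapshot('scene')[:,:,::-1][110:220,235:345];cv2.imwrite('pics/s4.png',cv2.resize(im,None,fx=5,fy=5,interpolation=cv2.INTER_CUBIC))"
```

```text
t 9.37 a=1.1947 r=220.5 Ftan=-3.7 Frad(out)=0.3 Fy=3.4; 10mm tangent up: dx 9.4 dz -3.5
[([258.0, 141.0, 277.0, 189.0], 0.43), ([252.0, 210.0, 256.0, 221.0], 0.4)]
```

View pics/s4.png

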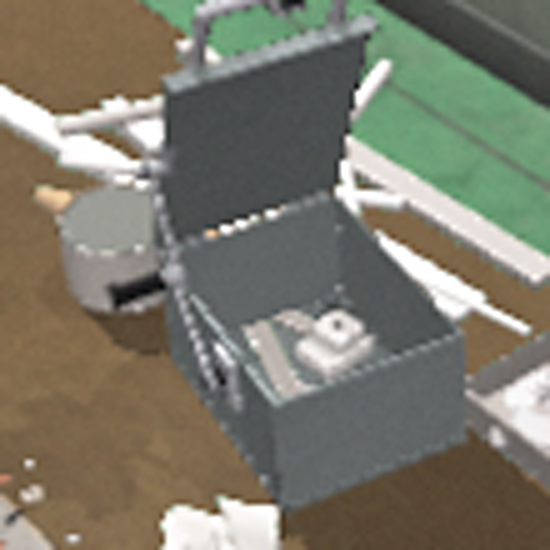

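The lid is steep. The knee at crop (172,270) still sits left of the line between the pivots (150,165) and (222,372), so the brace isn't straight yet. I'll keep raising.

Request:
{"fn": "send_rows", "kwargs": {"commands": [[0.0012,0,-0.0005,0,0,0,0.0],[0.0028,0,-0.001,0,0,0,0.0],[0.0028,0,-0.001,0,0,0,0.0]]}}

```text
time_s: 9.87
eef_pos: [0.4663, 0.2948, 0.2887]
tool_rot: [2.414, 2.007, 0.003]
contact_force: [2.6, -5.5, 0.2]
width: 0.105
```

```bash
python3 -c "
from h import *
p=np.load('p.npy');est2(p)"
```

```text
t 9.87 a=1.2092 r=220.6 Ftan=-4.5 Frad(out)=1.9 Fy=3.5; 10mm tangent up: dx 9.4 dz -3.4
```

Request:
{"fn": "send_rows", "kwargs": {"commands": [[0.0012,0,-0.0004,0,0,0,0.0],[0.0028,0,-0.001,0,0,0,0.0],[0.0028,0,-0.001,0,0,0,0.0]]}}

```text
time_s: 10.12
eef_pos: [0.4666, 0.2966, 0.2893]
tool_rot: [2.413, 2.006, -0.001]
contact_force: [1.2, -8.5, -0.6]
width: 0.1
```

```bash
python3 -c "
from h import *
p=np.load('p.npy');est2(p)"
```

```text
t 10.12 a=1.2181 r=220.6 Ftan=-7.9 Frad(out)=2.1 Fy=2.7; 10mm tangent up: dx 9.4 dz -3.3
```

Request:
{"fn": "send_rows", "kwargs": {"commands": [[0.0008,0,-0.0003,0,0,0,0.0],[0.0008,0,-0.0003,0,0,0,0.0],[0.0008,0,-0.0003,0,0,0,0.0],[0.0008,0,-0.0003,0,0,0,0.0]]}}

```text
time_s: 10.45
eef_pos: [0.4667, 0.297, 0.2895]
tool_rot: [2.413, 2.005, -0.001]
contact_force: [1.7, -8.5, -1.3]
width: 0.107
```

```bash
python3 -c "
from h import *
p=np.load('p.npy');est2(p)
im=snapshot('scene')[:,:,::-1][120:210,240:320];cv2.imwrite('pics/s5.png',cv2.resize(im,None,fx=6,fy=6,interpolation=cv2.INTER_CUBIC))"
```

```text
t 10.45 a=1.2203 r=220.5 Ftan=-8.1 Frad(out)=1.5 Fy=3.2; 10mm tangent up: dx 9.5 dz -3.3
```

View pics/s5.png

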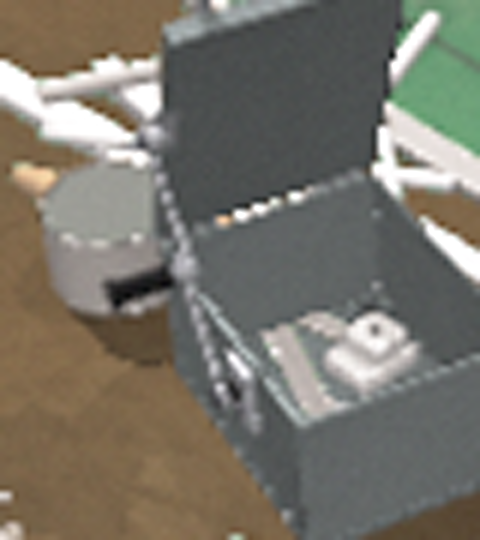

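The knee at (185,268) is only about 1.5 px off the pivot line, so it's almost straight. I'll go up another 1 mm or so at a time.

Request:
{"fn": "send_rows", "kwargs": {"commands": [[0.0007,0,-0.0003,0,0,0,0.0],[0.0014,0,-0.0005,0,0,0,0.0],[0.0014,0,-0.0005,0,0,0,0.0],[0.0014,0,-0.0005,0,0,0,0.0]]}}

```text
time_s: 10.83
eef_pos: [0.4669, 0.298, 0.2899]
tool_rot: [2.413, 2.005, -0.003]
contact_force: [2.0, -11.2, 0.1]
width: 0.094
```

```bash
python3 -c "
from h import *
p=np.load('p.npy');est2(p)"
```

```text
t 10.83 a=1.2252 r=220.6 Ftan=-10.1 Frad(out)=3.6 Fy=4.0; 10mm tangent up: dx 9.5 dz -3.2
```

Request:
{"fn": "send_rows", "kwargs": {"commands": [[-0.0005,0,0.0002,0,0,0,0.0],[-0.001,0,0.0004,0,0,0,0.0],[-0.002,0,0.0007,0,0,0,0.0],[-0.003,0,0.001,0,0,0,0.0],[-0.004,0,0.0014,0,0,0,0.0],[-0.005,0,0.0017,0,0,0,0.0],[-0.006,0,0.0021,0,0,0,0.0],[-0.007,0,0.0025,0,0,0,0.0],[-0.008,0,0.0028,0,0,0,0.0]]}}

```text
time_s: 11.58
eef_pos: [0.466, 0.2934, 0.2882]
tool_rot: [2.414, 2.009, 0.008]
contact_force: [5.4, 0.0, 2.6]
width: 0.1
```

```bash
python3 -c "
from h import *
p=np.load('p.npy');est2(p)
im=snapshot('scene')[:,:,::-1][120:210,240:320];cv2.imwrite('pics/s6.png',cv2.resize(im,None,fx=6,fy=6,interpolation=cv2.INTER_CUBIC))"
```

```text
t 11.58 a=1.2021 r=220.7 Ftan=1.8 Frad(out)=2.1 Fy=5.3; 10mm tangent up: dx 9.4 dz -3.4
```

View pics/s6.png

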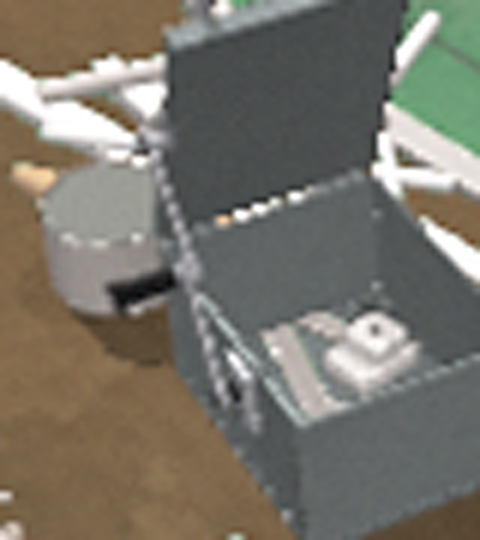

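The knee has shifted right to (190,270) as the lid came down, so it has gone over straight. I'll keep easing down.

Request:
{"fn": "send_rows", "kwargs": {"commands": [[-0.0015,0,0.0006,0,0,0,0.0],[-0.003,0,0.0011,0,0,0,0.0],[-0.0045,0,0.0017,0,0,0,0.0],[-0.006,0,0.0023,0,0,0,0.0],[-0.0075,0,0.0029,0,0,0,0.0],[-0.009,0,0.0035,0,0,0,0.0],[-0.0105,0,0.0042,0,0,0,0.0]]}}

```text
time_s: 12.22
eef_pos: [0.4642, 0.2835, 0.2844]
tool_rot: [2.414, 2.009, 0.01]
contact_force: [5.8, 0.3, 3.9]
width: 0.109
```

```bash
python3 -c "
from h import *
p=np.load('p.npy');est2(p)"
```

```text
t 12.22 a=1.1531 r=220.8 Ftan=2.7 Frad(out)=3.0 Fy=5.6; 10mm tangent up: dx 9.2 dz -3.9
```

Request:
{"fn": "send_rows", "kwargs": {"commands": [[-0.001,0,0.0004,0,0,0,0.0],[-0.002,0,0.0009,0,0,0,0.0],[-0.002,0,0.0009,0,0,0,0.0]]}}

```text
time_s: 12.47
eef_pos: [0.4638, 0.2814, 0.2834]
tool_rot: [2.414, 2.009, 0.009]
contact_force: [4.8, 0.4, 2.6]
width: 0.098
```

```bash
python3 -c "
from h import *
p=np.load('p.npy');est2(p)"
```

```text
t 12.47 a=1.1426 r=220.8 Ftan=2.2 Frad(out)=1.9 Fy=4.7; 10mm tangent up: dx 9.2 dz -4.0
```

Request:
{"fn": "send_rows", "kwargs": {"commands": [[-0.001,0,0.0004,0,0,0,0.0],[-0.002,0,0.0009,0,0,0,0.0],[-0.002,0,0.0009,0,0,0,0.0]]}}

```text
time_s: 12.72
eef_pos: [0.4635, 0.2795, 0.2826]
tool_rot: [2.414, 2.009, 0.01]
contact_force: [4.4, 0.2, 5.2]
width: 0.101
```

```bash
python3 -c "
from h import *
p=np.load('p.npy');est2(p)"
```

```text
t 12.72 a=1.1332 r=220.8 Ftan=3.0 Frad(out)=4.3 Fy=4.3; 10mm tangent up: dx 9.1 dz -4.1
```

Request:
{"fn": "send_rows", "kwargs": {"commands": [[-0.001,0,0.0004,0,0,0,0.0],[-0.0015,0,0.0007,0,0,0,0.0],[-0.0015,0,0.0007,0,0,0,0.0]]}}

```text
time_s: 12.97
eef_pos: [0.4633, 0.2786, 0.2822]
tool_rot: [2.414, 2.01, 0.012]
contact_force: [4.9, 2.7, 4.7]
width: 0.102
```

```bash
python3 -c "
from h import *
p=np.load('p.npy');est2(p)"
```

```text
t 12.97 a=1.1286 r=220.8 Ftan=5.1 Frad(out)=2.9 Fy=4.4; 10mm tangent up: dx 9.1 dz -4.1
```

Resistance is rising at 0.088 rad below the lock point, so the lid is on the stop. Releasing the handle.

Request:
{"fn": "send_rows", "kwargs": {"commands": [[0,0,0,0,0,0,0.3],[0,0,0,0,0,0,0.5],[0,0,0,0,0,0,0.5],[0,0,0,0,0,0,0.5],[0,0,0,0,0,0,0.5],[0,0,0,0,0,0,0.5],[0,0,0,0,0,0,0.5],[0,0,0,0,0,0,0.5],[0,0,0,0,0,0,0.5],[0,0,0,0,0,0,0.5]]}}

```text
time_s: 13.8
eef_pos: [0.4616, 0.2768, 0.2798]
tool_rot: [-2.415, -2.009, 0.0]
contact_force: [-0.3, -0.5, 0.6]
width: 0.505
```

```bash
python3 -c "
from h import *
p=np.load('p.npy');est2(p);print(get_state()['eef_pos'],get_state()['contact_force'])
im=snapshot('scene')[:,:,::-1][85:210,230:330];im=cv2.resize(im,None,fx=4.6,fy=4.6,interpolation=cv2.INTER_CUBIC);cv2.imwrite('pics/s7.png',im)"
```

```text
t 13.80 a=1.1160 r=219.4 Ftan=-0.3 Frad(out)=0.8 Fy=-0.2; 10mm tangent up: dx 9.1 dz -4.2
[0.46164369 0.27683054 0.27980471] [-0.32882717 -0.50048433  0.57627439]
```

View pics/s7.png

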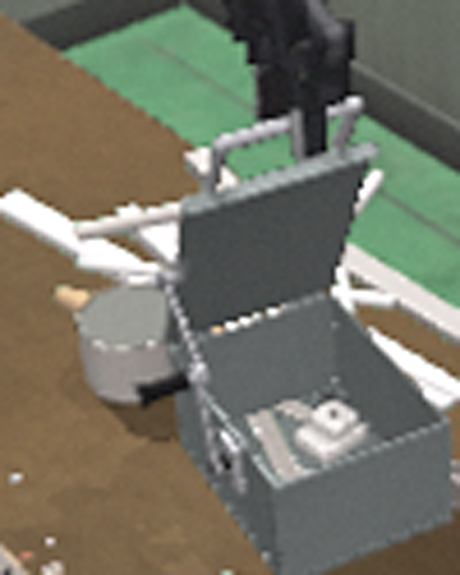

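```bash
python3 -c "
from h import *
p=np.load('p.npy')
c=lambda P:((proj('scene',W(p,P))-[230,85])*4.6).round(0).tolist()
print('pivots',c([-.02,.079,.065]),[c([.085-.095*np.cos(a),.079,.09+.095*np.sin(a)]) for a in (1.12,1.2)])
for a,o in [(1.12,1),(1.16,1),(1.199,0),(1.16,0),(1.12,0)]:
  print(a,o,knob(a,o)[1],c(knob(a,o,.079)[0]),c(knob(a,o,.085)[0]),c(knob(a,o,.121)[0]))
cv2.imwrite('pics/s8.png',cv2.resize(snapshot('top')[:,:,::-1][165:240,225:325],None,fx=6,fy=6,interpolation=cv2.INTER_CUBIC))
for a,o in [(1.12,1),(1.199,0),(1.12,0)]: print((proj('top',W(p,knob(a,o,.121)[0]))-[225,165])*6)
"
```

```text
pivots [[214.0, 470.0]] [[[156.0, 285.0]], [[152.0, 276.0]]]
1.12 1 3.363033503311795 [[195.0, 381.0]] [[187.0, 384.0]] [[135.0, 403.0]]
1.16 1 3.1877936251096624 [[191.0, 378.0]] [[183.0, 381.0]] [[131.0, 399.0]]
1.199 0 2.5862494569566357 [[181.0, 374.0]] [[173.0, 377.0]] [[122.0, 395.0]]
1.16 0 2.288191682069924 [[178.0, 375.0]] [[169.0, 378.0]] [[119.0, 396.0]]
1.12 0 2.1129518038677912 [[176.0, 377.0]] [[168.0, 380.0]] [[118.0, 397.0]]
[[204.5489313  386.31115852]]
[[154.98216256 379.69809376]]
[[136.72703761 377.90139706]]
```

View pics/s8.png

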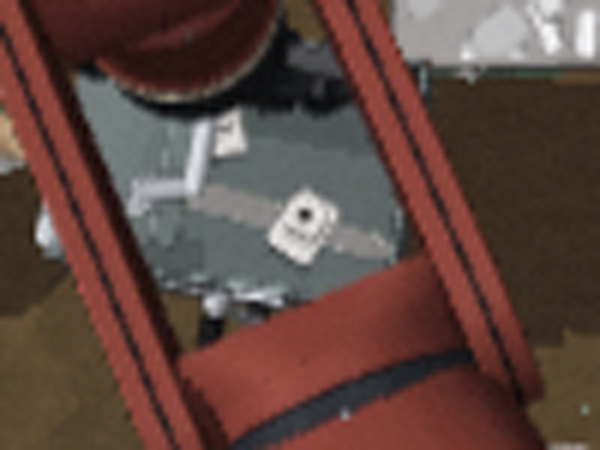

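The top view shows the knob at about x=210, which fits the locked prediction (about 205) and not straight (155). The knee is locked with the fingers open, so I'll wait briefly, re-align, grip and lift.

Request:
{"fn": "send_rows", "kwargs": {"commands": [[0,0,0,0,0,0,0.5],[0,0,0,0,0,0,0.5],[0,0,0,0,0,0,0.5],[0.002,0.001,-0.0024,0,0,0,0.3],[0.002,0.001,-0.0024,0,0,0,0.2],[0.002,0.001,-0.0024,0,0,0,0.1],[0.002,0.001,-0.0024,0,0,0,0.0],[0.002,0.001,-0.0024,0,0,0,0.0],[0.002,0.001,-0.0024,0,0,0,0.0]]}}

```text
time_s: 14.65
eef_pos: [0.4632, 0.2786, 0.2827]
tool_rot: [2.415, 2.009, 0.001]
contact_force: [-0.1, -0.4, 2.5]
width: 0.103
```

```bash
python3 -c "
from h import *
p=np.load('p.npy');est2(p);print(get_state()['eef_pos'],get_state()['contact_force'])
a0=1.1286
for a in (1.15,1.17,1.19,1.2,1.21,1.22): print(a,((handle(a)-handle(a0))*1e3).round(1))"
```

```text
t 14.65 a=1.1299 r=221.2 Ftan=0.7 Frad(out)=2.4 Fy=-0.0; 10mm tangent up: dx 9.1 dz -4.1
[0.46323681 0.27864833 0.28268354] [-0.08034043 -0.35144294  2.50539133]
1.15 [4.3 0.  1.9]
1.17 [8.4 0.  3.6]
1.19 [12.5  0.   5.2]
1.2 [14.5  0.   5.9]
1.21 [16.6  0.   6.7]
1.22 [18.7  0.   7.4]
```

Request:
{"fn": "send_rows", "kwargs": {"commands": [[0.002,0,-0.0009,0,0,0,0.0],[0.004,0,-0.0018,0,0,0,0.0],[0.006,0,-0.0026,0,0,0,0.0],[0.0085,0,-0.0036,0,0,0,0.0],[0.0105,0,-0.0044,0,0,0,0.0],[0.0125,0,-0.0052,0,0,0,0.0],[0.0145,0,-0.0059,0,0,0,0.0],[0.0145,0,-0.0059,0,0,0,0.0]]}}

```text
time_s: 15.32
eef_pos: [0.4656, 0.2913, 0.2879]
tool_rot: [2.414, 2.007, -0.005]
contact_force: [-0.5, -7.5, 3.5]
width: 0.103
```

```bash
python3 -c "
from h import *
p=np.load('p.npy');est2(p)"
```

```text
t 15.32 a=1.1929 r=221.1 Ftan=-5.8 Frad(out)=5.9 Fy=0.9; 10mm tangent up: dx 9.4 dz -3.5
```

Request:
{"fn": "send_rows", "kwargs": {"commands": [[0.001,0,-0.0003,0,0,0,0.0],[0.002,0,-0.0007,0,0,0,0.0],[0.0028,0,-0.001,0,0,0,0.0],[0.0028,0,-0.001,0,0,0,0.0]]}}

```text
time_s: 15.65
eef_pos: [0.466, 0.2937, 0.2888]
tool_rot: [2.414, 2.007, -0.006]
contact_force: [-1.8, -6.9, 3.0]
width: 0.101
```

```bash
python3 -c "
from h import *
p=np.load('p.npy');est2(p)"
```

```text
t 15.65 a=1.2048 r=221.1 Ftan=-5.6 Frad(out)=5.3 Fy=-0.5; 10mm tangent up: dx 9.4 dz -3.4
```

Request:
{"fn": "send_rows", "kwargs": {"commands": [[0.001,0,-0.0003,0,0,0,0.0],[0.002,0,-0.0007,0,0,0,0.0],[0.003,0,-0.001,0,0,0,0.0],[0.003,0,-0.001,0,0,0,0.0]]}}

```text
time_s: 15.98
eef_pos: [0.4665, 0.2964, 0.2899]
tool_rot: [2.414, 2.006, -0.007]
contact_force: [-0.8, -8.7, 3.5]
width: 0.101
```

```bash
python3 -c "
from h import *
p=np.load('p.npy');est2(p)"
```

```text
t 15.98 a=1.2181 r=221.1 Ftan=-7.1 Frad(out)=6.2 Fy=0.7; 10mm tangent up: dx 9.4 dz -3.3
```

Request:
{"fn": "send_rows", "kwargs": {"commands": [[0.0005,0,-0.0002,0,0,0,0.0],[0.001,0,-0.0003,0,0,0,0.0],[0.001,0,-0.0003,0,0,0,0.0]]}}

```text
time_s: 16.23
eef_pos: [0.4666, 0.297, 0.2901]
tool_rot: [2.414, 2.006, -0.008]
contact_force: [-2.9, -9.6, 3.8]
width: 0.103
```

```bash
python3 -c "
from h import *
p=np.load('p.npy');est2(p)"
```

```text
t 16.23 a=1.2211 r=221.1 Ftan=-8.1 Frad(out)=6.8 Fy=-1.1; 10mm tangent up: dx 9.5 dz -3.3
```

Request:
{"fn": "send_rows", "kwargs": {"commands": [[0,0,0,0,0,0,0.3],[0,0,0,0,0,0,0.5],[0,0,0,0,0,0,0.5],[0,0,0,0,0,0,0.5],[0,0,-0.03,0,0,0,0.5],[0,0,-0.06,0,0,0,0.4],[0,0,-0.09,0,0,0,0.2],[0,0,-0.09,0,0,0,0.0],[0,0,-0.09,0,0,0,0.0]]}}

```text
time_s: 16.98
eef_pos: [0.4677, 0.3003, 0.383]
tool_rot: [2.414, 2.009, 0.008]
contact_force: [-1.0, -0.2, -0.9]
width: 0.006
```

```bash
python3 -c "
from h import *
p=np.load('p.npy');p[0:2]
s=get_state();print(s['time_s'],s['eef_pos'],s['width'])
im=snapshot('scene')[:,:,::-1][110:210,240:330];cv2.imwrite('pics/s9.png',cv2.resize(im,None,fx=6,fy=6,interpolation=cv2.INTER_CUBIC))
snapshot('top')
for c in ['scene','top']:
  for t in ['brace_knob']: print(c,t,[(np.round(d['rect']).tolist(),round(d['conf'],2)) for d in search_frame(c,t)][:3])
for a,o in [(1.2,0),(1.13,1)]:
  k=W(p,knob(a,o,.103)[0])[0];print(k);R=Rt(p,-.7)
  print('tool z',R.apply([0,0,1]))
  print('pre',row(k+Rt(p).apply([-.035,0,0])-R.apply([0,0,-.012])*1,R), row(k+Rt(p).apply([-.035,0,0])+R.apply([0,0,-.10]),R))
"
```

```text
16.9833 [0.46770549 0.30026548 0.3830112 ] 0.005640762427068363
scene brace_knob []
top brace_knob [([407.0, 203.0, 427.0, 218.0], 0.69)]
[0.36280516 0.31717428 0.11936928]
tool z [ 0.63379107 -0.11543529 -0.76484219]
pre [-0.0359, -0.0965, 0.2687, -0.7024, 0.0024, -0.0019] [-0.0362, -0.1689, 0.1832, -0.7024, 0.0024, -0.0019]
[0.35856832 0.29391215 0.13018042]
tool z [ 0.63379107 -0.11543529 -0.76484219]
pre [-0.0596, -0.0965, 0.2579, -0.7024, 0.0024, -0.0019] [-0.0599, -0.1689, 0.1724, -0.7024, 0.0024, -0.0019]
```

View pics/s9.png

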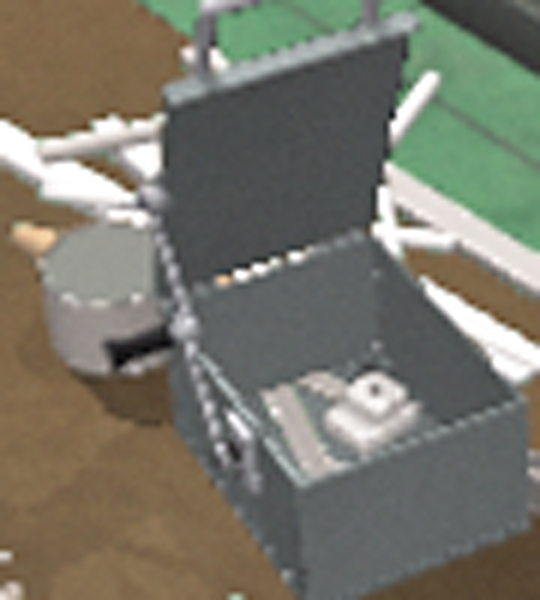

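The knee at crop (186,328) is back at the straight position and staying there. That's 12 pictures viewed, so from here I use numbers only. Next I'll work out a tilted pre-push pose beside the knob and the knob's position from the scene pixels: tip (258.3,169.2), base (268.7,165.8).

```bash
cat >> h.py <<'E'
def Rp(p,tilt=-.5,phi=.35):
    cy=np.array([-np.sin(p[2]),np.cos(p[2]),0])
    return Ro.from_rotvec(phi*cy)*Rt(p,tilt)
def C(p,v): # chest vec->world vec
    return W([0,0,p[2]],v)[0]
E
python3 - <<'E'
from h import *
p=np.load("p.npy")
# knob xz in chest from scene pixels
def f(q): return np.r_[proj("scene",W(p,[q[0],.121,q[1]]))[0]-[258.3,169.2],proj("scene",W(p,[q[0],.085,q[1]]))[0]-[268.7,165.8]]
r=least_squares(f,[.015,.12]);print("knob chest xz scene",r.x.round(4),r.fun.round(1),"pred",knob(1.2)[0])
R=Rp(p);k=W(p,[.015,.106,.121])[0]
print("k",k,"tool x,z chest",[Ro.from_rotvec([0,0,-p[2]]).apply(R.apply(v)).round(2) for v in ([1,0,0],[0,0,1])])
pre=k+R.apply([-.040,0,.012])
for n,t in [("back120",pre-R.apply([0,0,.12])),("pre",pre)]: print(n,t.round(3),row(t,R))
E
```

```text
knob chest xz scene [0.004 0.135] [-0.4  0.3  0.4 -0.3] pred [0.0191533  0.103      0.11936928]
k [0.35910949 0.31362576 0.121     ] tool x,z chest [array([ 0.94,  0.  , -0.34]), array([-0.3 , -0.48, -0.82])]
back120 [0.307 0.318 0.224] [-0.0105, -0.1594, 0.1553, -0.4977, -0.3407, -0.0892]
pre [0.357 0.272 0.125] [-0.0463, -0.1015, 0.2541, -0.4977, -0.3407, -0.0892]
```

Request:
{"fn": "send_rows", "kwargs": {"commands": [[-0.003,-0.04,0.0,-0.1,-0.07,-0.02,0.0],[-0.005,-0.08,0.0,-0.2,-0.14,-0.036,0.0],[-0.008,-0.12,0.0,-0.3,-0.2,-0.054,0.0],[-0.0105,-0.159,0.01,-0.4,-0.27,-0.07,0.0],[-0.0105,-0.159,0.02,-0.498,-0.341,-0.089,0.0],[-0.0105,-0.159,0.04,-0.498,-0.341,-0.089,0.0],[-0.0105,-0.159,0.07,-0.498,-0.341,-0.089,0.0],[-0.0105,-0.159,0.11,-0.498,-0.341,-0.089,0.0],[-0.0105,-0.159,0.155,-0.498,-0.341,-0.089,0.0],[-0.0105,-0.159,0.155,-0.498,-0.341,-0.089,0.0]]}}

```text
time_s: 18.02
eef_pos: [0.3051, 0.314, 0.2167]
tool_rot: [1.87, 1.716, 0.056]
contact_force: [-1.1, -1.1, -1.9]
width: 0.0
```

Request:
{"fn": "send_rows", "kwargs": {"commands": [[0,0,0,0,0,0,0],[0,0,0,0,0,0,0],[0,0,0,0,0,0,0],[0,0,0,0,0,0,0]]}}

```text
time_s: 18.35
eef_pos: [0.3096, 0.3194, 0.2282]
tool_rot: [1.878, 1.711, 0.08]
contact_force: [-0.2, 0.1, -0.0]
width: -0.0
```

```bash
python3 - <<'E'
from h import *
p=np.load("p.npy");s=get_state();print(s["time_s"],s["eef_pos"].round(4),s["tool_rot"].round(3),Rp(p).as_rotvec().round(3),s["joints"].round(2),s["contact_force"].round(1))
im=snapshot("wrist");cv2.imwrite("pics/w10.png",im[:,:,::-1])
for t in ["brace_knob","brace","lid","chest"]:
    for d in search_frame("wrist",t)[:3]: print(t,np.round(d["rect"]).tolist(),round(d["conf"],2))
for d in regions_of("wrist","brace_knob")[:2]:
    m=d["region"];v,u=np.nonzero(m);print("reg",d["conf"],len(u),u.mean(),v.mean(),u.min(),u.max(),v.min(),v.max(),im[m].mean(0))
for n,a,o in [("straight",1.2,0),("lock",1.13,1)]:
    print(n,[proj("wrist",W(p,knob(a,o,y)[0]))[0].round(0).tolist() for y in (.085,.103,.121)])
dark=(im.max(2)<50).astype(np.uint8);n,l,st,ce=cv2.connectedComponentsWithStats(dark)
print([(st[i].tolist()) for i in range(1,n) if st[i][4]>80])
E
```

```text
18.35 [0.3096 0.3194 0.2282] [1.878 1.711 0.08 ] [1.876 1.714 0.071] [ 1.04 -0.09  1.97 -0.6   1.43 -0.3 ] [-0.2  0.1 -0. ]
brace_knob [345.0, 158.0, 419.0, 294.0] 0.63
brace [344.0, 155.0, 415.0, 295.0] 0.64
lid [399.0, 217.0, 462.0, 301.0] 0.68
chest [282.0, 123.0, 467.0, 297.0] 0.7
reg 0.67 2161 375.2966219342897 220.11614993058768 344 414 156 292 [109.90559926 112.87598334 115.60434984]
reg 0.65 1384 433.28034682080926 264.47543352601156 400 462 217 300 [142.64378613 149.78540462 150.88150289]
straight [[377.0, 206.0], [379.0, 191.0], [382.0, 173.0]]
lock [[345.0, 208.0], [346.0, 193.0], [347.0, 175.0]]
[[318, 253, 7, 30, 114], [38, 271, 567, 129, 29663]]
```

```bash
python3 - <<'E'
import cv2
g=cv2.imread("pics/w10.png",0)
for v in range(150,250,4): print(v,' '.join('%3d'%g[v,u] for u in range(330,432,4)))
E
```

```text
150  96  94  94  94  95  95  96  97 100  99  99 100 101  98  98 102 100  98  99  99  96  98  97  97  94 125
154  96  95  94  93 145  90  96  95  98 100 101  98  99  99  98  97  98 100 101  98  98 100 100  97 100  98
158  95  95  94 124 111  70  72 138 137 116 100 100 101 100 100 100  98  97  99  99  99 100 100 100 100  98
162  95  94  94 132 133 113 112 147 134 130  97 100  99 100  99 100 100 100  99 100 100 100 102  98  99 100
166  94  93 106 132 142 127 126 131 134 159 100 100 101 100 100 101 100  99  99  99 100  99 100  99  99  99
170  94  94 131 130  49 134 127 128 130  94 102  99  99 101 100  99  98  99 100  99  99  98  99 101  99 100
174  98 105 127 130 131 130 130 128 160 101 101 101 100 100  99 100 100 101 100 100  99 100 100 100 101 100
178  98 237 246 150 129 132 129 124 131  49 101 101 100 100  99 102 102 100 100  99  97  99  99 100  98  98
182  98 101  99  84 193 226 129 128 128  43  51 103 103 105  84 101 102  99  99 101 101 100  99 100  99  99
186 182 180 127  94  98  99 122 130 125 120  56  59  60  56 105 102 102 102 101 100 100 100 101 100 100 101
190 106 105 103  94 
[... 899 characters left out ...]
  95 190 191 100 190 217 132 200 108 115  60  70  62
226  94  94  95  95  95  96  96  95  97  92 128 127 129 104 103 229 191 188 192 113  97 106 110  63  60  65
230  95  94  95  94  96  96  96  96  96  96 139 130 128 131  97  97  98  99  99  99  98  98  99 104  95 106
234  95  95  96  95  96  95  96  97  98  96  94 128 126 129 104  97  97  98  98  98  98  99  99 100 101 102
238  94  95  96  96  95  94  97  96  97  97  97 135 131 126 132  96  97  98  98  98 100  99  99 100  99  94
242  90  90  94  95  96  95  95  97  97  97  96  96 124 126 128 111  97  99  97  99  98  99 100  99  99  83
246  98  99  95  95  96  95  96  97  95  95  96  95 138 129 126 130  96  97  99  98 100  98  99  99  98  83
```

```bash
python3 - <<'E'
from h import *
p=np.load("p.npy")
for z in (.115,.120,.125):
    f=lambda q:np.r_[proj("wrist",W(p,[q[0],q[1]+.018,z]))[0]-[375.5,183.5],proj("wrist",W(p,[q[0],q[1]-.018,z]))[0]-[372.8,211.5]]
    r=least_squares(f,[.015,.103]);print(z,r.x.round(4),r.fun.round(1))
kc=r.x
g=lambda q:np.r_[proj("wrist",W(p,q))[0]-[374.2,197.5],proj("scene",W(p,q))[0]-[263.5,167.5]]
r=least_squares(g,[.015,.103,.12]);print("wrist+scene",r.x.round(4),r.fun.round(1))
R=Rp(p)
k=W(p,[.012,.100,.121])[0]
for d in (-.040,-.026): 
    t=k+R.apply([d,-0.0,.010]);print(d,t.round(4),row(t,R))
print("chest pos of tip",)
E
```

```text
0.115 [0.0153 0.0888] [ 1.  -1.2 -1.1  1.4]
0.12 [0.016  0.0939] [ 1.  -1.6 -1.2  1.9]
0.125 [0.0166 0.099 ] [ 1.1 -1.9 -1.3  2.3]
wrist+scene [0.0166 0.0992 0.1241] [ 0.   0.1 -0.1  0.2]
-0.04 [0.3619 0.2688 0.1265] [-0.0028, 0.002, 0.1232, 0.0028, -0.0013, -0.0023]
-0.026 [0.3643 0.2818 0.1217] [0.0112, 0.002, 0.1232, 0.0028, -0.0013, -0.0023]
chest pos of tip
```

```bash
python3 - <<'E'
from h import *
p=np.load("p.npy");R=Rp(p);k=W(p,[.0166,.102,.124])[0]
t=k+R.apply([-.040,0,.010]);print(t.round(4),row(t,R))
E
```

```text
[0.3608 0.2737 0.1295] [0.0005, 0.0024, 0.1184, 0.0028, -0.0013, -0.0023]
```

Request:
{"fn": "send_rows", "kwargs": {"commands": [[0,0.002,0.03,0,0,0,0],[0,0.002,0.06,0,0,0,0],[0,0.002,0.085,0,0,0,0],[0,0.002,0.105,0,0,0,0],[0,0.002,0.118,0,0,0,0],[0,0.002,0.118,0,0,0,0],[0,0.002,0.118,0,0,0,0]]}}

```text
time_s: 19.23
eef_pos: [0.3598, 0.2726, 0.1289]
tool_rot: [1.876, 1.712, 0.072]
contact_force: [0.1, -0.1, 0.5]
width: -0.0
```

```bash
cat >> h.py <<'E'
def pushst(p):
    s=get_state();R=Rp(p);k=W(p,[.0166,.102,.124])[0]
    print("t %.2f rel knob0 (tool mm) %s F tool %s F world %s"%(s["time_s"],(1e3*R.inv().apply(s["eef_pos"]-k)).round(1),R.inv().apply(s["contact_force"]).round(1),s["contact_force"].round(1)))
E
python3 - <<'E'
from h import *
p=np.load("p.npy");pushst(p)
im=snapshot("wrist");cv2.imwrite("pics/w11.png",im[:,:,::-1]);g=im.mean(2)
print([proj("wrist",W(p,[.0166,y,.124]))[0].round(0).tolist() for y in (.081,.099,.117)])
u0,v0=proj("wrist",W(p,[.0166,.099,.124]))[0].astype(int)
for v in range(v0-50,v0+60,6): print(v,' '.join('%3d'%g[v,u] for u in range(u0-80,u0+50,6)))
print("u from",u0-80)
E
```

```text
t 19.23 rel knob0 (tool mm) [-41.   -1.1  10.4] F tool [-0.2  0.3 -0.3] F world [ 0.1 -0.1  0.5]
[[406.0, 293.0], [413.0, 273.0], [422.0, 250.0]]
223  97  99 129 128 134 139 133 132 129 136 102 101 101 102 100 100  99 101 100 100 100 100
229 100 100 204 235 226 135 136 132 126 131 101 101 101 102 102 100 102 101 100  99 100  99
235  98  99 101 102  99  82 223 133 130 129 106 100 101 102 101 101 101 102 100  98 100 100
241 105 173 178 131  96 101 100 125 132 129 133 103 101 100 101 101 102 101 100 100  99 100
247  99  96  95 100  99 185 157 101 131 125 129  99  89 101 101 101 101 100  99  98 101 100
253  99  53  52  96  97  97  88 102 130 131 128 139  47 102 100 101  94 100 100 100 100 100
259  99  46  49  49  96  96  95  96 124 131 126 129  39 165 103  99  95 100  98  99  94 100
265  98  58  57  56  96  94  95  95  95 126 126 126  77  50  67 149 167 126  75  98 100 100
271  99  73  46  47  97  95  94  94  96 133 125 126  41  47  55  55  56  56 145 108 121 102
277  98  90  47  47  82  94  95  96  96 125 125 122  45  49  53  53  53 189  92  95  92 103
283 146  45  45  45  46  93  95  95  94  93 125  98  46  51  55  55  53  95  93  93  95  95
289  45  45  44  45  45  84  93  94  96  93 134  39  47  52  53  54  94  94  95  94  91  94
295  44  44  56  44  44  43  94  93  94  89  45  45  45  45  54  43  94  93  95  95  93  93
301  43  43  43  44  43  43  44  41  69  42  44  52  44  44  42  43 100  91  93  94  93  91
307  42  43  42  41  41  42  42  42  42  49  43  42  45  43  43  44  42  40  97  93  93  91
313  41  42  41  41  42  41  42  41  39  49  51  41  41  41  41  42  43  41  43  38  94  93
319  41  42  41  39  37  37  40  38  40  43  50  51  51  42  42  42  41  41  43  43  43  43
325  44  39  39  40  39  41  39  40  40  44  38  51  50  51  45  41  40  41  42  41  41  41
331  41  38  41  39  40  38  39  39  38  71  68  68  57  52  50  50  37  42  40  40  40  40
u from 333
```

```bash
python3 - <<'E'
from h import *
import h
p=np.load("p.npy")
S2=get_state();S1={"eef_pos":np.array([.3096,.3194,.2282]),"tool_rot":np.array([1.878,1.711,.080])}
def pj(S,q):
    h.get_state=lambda:S
    return proj("wrist",W(p,q))[0]
for pk in ((375.5,183.5),(375.5,181)):
  g=lambda q:np.r_[pj(S1,q)-pk,pj(S2,q)-[420.5,271],.5*(proj("scene",W(p,q))[0]-[258.3,169.2])]
  r=least_squares(g,[.015,.12,.12]);print(r.x.round(4),r.fun.round(1))
  g2=lambda q:g(q)[:4]
  r=least_squares(g2,[.015,.12,.12]);print("wrist only",r.x.round(4),r.fun.round(1))
print(pj(S2,[.0166,.117,.124]))
E
```

```text
[0.0175 0.1204 0.1361] [-2.   1.7  1.  -0.9 -1.  -1.3]
wrist only [0.0174 0.1217 0.1371] [-2.2  1.3  1.2 -0.7]
[0.0172 0.1245 0.1388] [-2.8  2.4  1.4 -1.2 -1.7 -1.4]
wrist only [0.0171 0.1263 0.1401] [-3.1  1.8  1.6 -0.9]
[422.05085214 249.59457258]
```

Request:
{"fn": "send_rows", "kwargs": {"commands": [[0.003,0,-0.004,0,0,0,0],[0.006,0,-0.004,0,0,0,0],[0.009,0,-0.004,0,0,0,0],[0.012,0,-0.004,0,0,0,0],[0.012,0,-0.004,0,0,0,0]]}}

```text
time_s: 19.7
eef_pos: [0.3604, 0.2867, 0.1285]
tool_rot: [1.875, 1.713, 0.075]
contact_force: [0.1, -0.9, -0.4]
width: 0.001
```

```bash
python3 -c "
from h import *
pushst(np.load('p.npy'))"
```

```text
t 19.70 rel knob0 (tool mm) [-27.8  -0.7   5.7] F tool [-0.7 -0.1  0.7] F world [ 0.1 -0.9 -0.4]
```

Request:
{"fn": "send_rows", "kwargs": {"commands": [[0.0005,0,0,0,0,0,0],[0.001,0,0,0,0,0,0],[0.0015,0,0,0,0,0,0],[0.002,0,0,0,0,0,0],[0.002,0,0,0,0,0,0]]}}

```text
time_s: 20.12
eef_pos: [0.3607, 0.2876, 0.1276]
tool_rot: [1.876, 1.712, 0.074]
contact_force: [-0.2, -0.3, -0.1]
width: 0.002
```

```bash
python3 -c "
from h import *
pushst(np.load('p.npy'))"
```

```text
t 20.12 rel knob0 (tool mm) [-26.6  -0.9   6.2] F tool [-0.3 -0.2  0.1] F world [-0.2 -0.3 -0.1]
```

Request:
{"fn": "send_rows", "kwargs": {"commands": [[0.0005,0,0,0,0,0,0],[0.001,0,0,0,0,0,0],[0.0015,0,0,0,0,0,0],[0.0015,0,0,0,0,0,0]]}}

```text
time_s: 20.45
eef_pos: [0.361, 0.289, 0.1272]
tool_rot: [1.876, 1.712, 0.074]
contact_force: [0.4, 1.2, -0.3]
width: -0.002
```

```bash
python3 -c "
from h import *
pushst(np.load('p.npy'))"
```

```text
t 20.45 rel knob0 (tool mm) [-25.   -0.8   6.1] F tool [ 1.2  0.2 -0.1] F world [ 0.4  1.2 -0.3]
```

Request:
{"fn": "send_rows", "kwargs": {"commands": [[0.0004,0,0,0,0,0,0],[0.0008,0,0,0,0,0,0],[0.0012,0,0,0,0,0,0],[0.0012,0,0,0,0,0,0]]}}

```text
time_s: 20.78
eef_pos: [0.3611, 0.2902, 0.1267]
tool_rot: [1.876, 1.712, 0.074]
contact_force: [-0.5, -0.2, -0.3]
width: 0.0
```

```bash
python3 -c "
from h import *
pushst(np.load('p.npy'))"
```

```text
t 20.78 rel knob0 (tool mm) [-23.8  -0.8   6.1] F tool [-0.2 -0.6  0.2] F world [-0.5 -0.2 -0.3]
```

Request:
{"fn": "send_rows", "kwargs": {"commands": [[0.0004,0,0,0,0,0,0],[0.0008,0,0,0,0,0,0],[0.0012,0,0,0,0,0,0],[0.0016,0,0,0,0,0,0],[0.0016,0,0,0,0,0,0]]}}

```text
time_s: 21.2
eef_pos: [0.3614, 0.2916, 0.1262]
tool_rot: [1.876, 1.712, 0.074]
contact_force: [0.6, -0.0, 0.6]
width: 0.001
```

```bash
python3 -c "
from h import *
pushst(np.load('p.npy'))"
```

```text
t 21.20 rel knob0 (tool mm) [-22.2  -0.8   6.1] F tool [-0.1  0.8 -0.2] F world [ 0.6 -0.   0.6]
```

Request:
{"fn": "send_rows", "kwargs": {"commands": [[0.0005,0,0,0,0,0,0],[0.001,0,0,0,0,0,0],[0.0015,0,0,0,0,0,0],[0.0015,0,0,0,0,0,0]]}}

```text
time_s: 21.53
eef_pos: [0.3617, 0.2931, 0.1257]
tool_rot: [1.876, 1.712, 0.074]
contact_force: [0.4, -0.5, -0.2]
width: 0.004
```

```bash
python3 -c "
from h import *
pushst(np.load('p.npy'))"
```

```text
t 21.53 rel knob0 (tool mm) [-20.7  -0.8   6.1] F tool [-0.4  0.2  0.5] F world [ 0.4 -0.5 -0.2]
```

Request:
{"fn": "send_rows", "kwargs": {"commands": [[0.0004,0,0,0,0,0,0],[0.0008,0,0,0,0,0,0],[0.0008,0,0,0,0,0,0]]}}

```text
time_s: 21.78
eef_pos: [0.3618, 0.2937, 0.1254]
tool_rot: [1.876, 1.712, 0.074]
contact_force: [0.3, -0.3, -0.4]
width: -0.004
```

```bash
python3 -c "
from h import *
pushst(np.load('p.npy'))"
```

```text
t 21.78 rel knob0 (tool mm) [-19.9  -0.9   6.1] F tool [-0.1  0.1  0.5] F world [ 0.3 -0.3 -0.4]
```

Request:
{"fn": "send_rows", "kwargs": {"commands": [[0.0005,0,0,0,0,0,0],[0.001,0,0,0,0,0,0],[0.0015,0,0,0,0,0,0],[0.0015,0,0,0,0,0,0]]}}

```text
time_s: 22.12
eef_pos: [0.362, 0.295, 0.1248]
tool_rot: [1.876, 1.712, 0.074]
contact_force: [-0.1, -1.0, 0.3]
width: 0.002
```

```bash
python3 -c "
from h import *
pushst(np.load('p.npy'))"
```

```text
t 22.12 rel knob0 (tool mm) [-18.5  -0.9   6.2] F tool [-1.1  0.   0.1] F world [-0.1 -1.   0.3]
```

Request:
{"fn": "send_rows", "kwargs": {"commands": [[0.0004,0,0,0,0,0,0],[0.0008,0,0,0,0,0,0],[0.0012,0,0,0,0,0,0],[0.0012,0,0,0,0,0,0]]}}

```text
time_s: 22.45
eef_pos: [0.3622, 0.2961, 0.1244]
tool_rot: [1.876, 1.712, 0.074]
contact_force: [-0.1, -1.0, 0.1]
width: -0.0
```

```bash
python3 -c "
from h import *
pushst(np.load('p.npy'))"
```

```text
t 22.45 rel knob0 (tool mm) [-17.3  -0.9   6.2] F tool [-0.9 -0.1  0.3] F world [-0.1 -1.   0.1]
```

Request:
{"fn": "send_rows", "kwargs": {"commands": [[0.0004,0,0,0,0,0,0],[0.0008,0,0,0,0,0,0],[0.0012,0,0,0,0,0,0],[0.0012,0,0,0,0,0,0]]}}

```text
time_s: 22.78
eef_pos: [0.3625, 0.2973, 0.1241]
tool_rot: [1.876, 1.712, 0.074]
contact_force: [-0.5, -1.2, 0.6]
width: 0.003
```

```bash
python3 - <<'E'
from h import *
p=np.load('p.npy');pushst(p)
for i in range(1):
    im=snapshot("wrist");cv2.imwrite("pics/w12.png",im[:,:,::-1]);g=im.mean(2)
for v in range(252,300,4): print(v,' '.join('%3d'%g[v,u] for u in range(300,420,5)))
E
```

```text
t 22.78 rel knob0 (tool mm) [-16.   -0.8   6.1] F tool [-1.4 -0.2 -0.2] F world [-0.5 -1.2  0.6]
252  96  96  99 100  46  82  99  98 126 127  83 138 118  99 102 101 100  98 101  99 100 101 102 101
256  48  82 100  99  46  79  99 101  49  48  58  44 122 173 157 104  99  63 100 101 100 101  99 101
260  49  95  98  99  47  78  99  99  48  49  49  46  47  45  84 172  36  55 100 100 100 102  98 101
264  52 102  98 100  46  66  99  98  50  52  53  46  46  47  47  48  48 157 149 168 128  98  97 100
268  47 102  98 101  45  65  98  98  44  48  49  46  50  51  56  52 108 183 163  33 143 106 112 111
272  49  99  97 100  44  65  98  98  40  45  47  48  50  55  55  54  95 193 191 190 191 191 155  92
276  46  98  98 100  42  54  98  98  51  46  47  46  53  55  55  53  97  93  90  72 141 171 100  94
280  45  98  97 100  42  51  97  97  70  45  45  47  51  55  55  50  94  95  94  94  98  97  95  95
284  45  37 148 160  57  79 159  64  43  46  45  47  52  54  52  44  94  95  94  96  95  95  95  96
288  44  43  44 154  56  78  34  44  44  45  44  44  44  53  52  85  94  95  94  95  95  94  95  95
292  51  43  44 104  56  75  42  44  55  50  49  45  45  53  50 133  94  92  97  74  54  63  90  94
296  44  43  43  42  55  53  43  43  41  49  42  44  43  44  43 134  94  97  45  45  45  46  45  42
```

Request:
{"fn": "send_rows", "kwargs": {"commands": [[0.0005,0,0,0,0,0,0],[0.001,0,0,0,0,0,0],[0.0015,0,0,0,0,0,0],[0.002,0,0,0,0,0,0],[0.002,0,0,0,0,0,0]]}}

```text
time_s: 23.25
eef_pos: [0.3628, 0.2991, 0.1234]
tool_rot: [1.876, 1.712, 0.074]
contact_force: [0.9, -1.3, 0.3]
width: 0.001
```

```bash
python3 -c "
from h import *
pushst(np.load('p.npy'))"
```

```text
t 23.25 rel knob0 (tool mm) [-14.   -0.9   6.2] F tool [-1.1  0.9  0.6] F world [ 0.9 -1.3  0.3]
```

Request:
{"fn": "send_rows", "kwargs": {"commands": [[0.0004,0,0,0,0,0,0],[0.0008,0,0,0,0,0,0],[0.0012,0,0,0,0,0,0],[0.0012,0,0,0,0,0,0]]}}

```text
time_s: 23.58
eef_pos: [0.363, 0.3002, 0.123]
tool_rot: [1.876, 1.712, 0.074]
contact_force: [0.2, -1.3, 0.3]
width: 0.0
```

```bash
python3 -c "
from h import *
pushst(np.load('p.npy'))"
```

```text
t 23.58 rel knob0 (tool mm) [-12.9  -0.9   6.2] F tool [-1.3  0.3  0.3] F world [ 0.2 -1.3  0.3]
```

```bash
python3 - <<'E'
from h import *
p=np.load('p.npy');pushst(p)
im=snapshot("wrist");cv2.imwrite("pics/w13.png",im[:,:,::-1])
for n in ("w12","w13"):
    g=cv2.imread(f"pics/{n}.png",0)
    print(n)
    for v in (258,262,268,274,280,286): print(v,' '.join('%d'%g[v,u] for u in range(310,390,2)))
E
```

```text
t 23.58 rel knob0 (tool mm) [-12.9  -0.9   6.2] F tool [-1.3  0.3  0.3] F world [ 0.2 -1.3  0.3]
w12
258 98 98 98 102 40 47 46 41 103 97 98 98 98 101 59 48 48 48 49 50 49 47 47 47 45 43 93 90 107 113 158 181 176 164 148 123 99 53 45 95
262 98 98 98 101 39 45 44 39 104 98 99 98 98 98 83 47 47 48 48 47 50 49 46 48 46 47 46 47 46 46 43 42 40 43 53 54 49 85 176 167
268 97 97 98 95 39 44 46 40 94 98 98 97 98 98 88 43 47 48 48 48 49 49 49 45 47 49 48 50 51 50 55 55 52 52 48 108 194 184 185 185
274 97 98 98 89 40 42 43 41 86 97 97 97 98 97 101 41 46 46 47 47 46 46 46 45 49 50 53 54 47 55 56 54 54 52 66 97 89 90 193 170
280 96 96 97 88 39 42 42 39 85 96 96 96 96 95 99 69 44 45 44 46 44 45 46 44 49 50 53 52 54 52 54 52 51 43 95 94 95 96 94 94
286 33 114 158 139 47 55 56 48 133 157 118 31 40 44 42 45 44 45 44 45 45 44 44 44 45 50 55 54 54 51 51 53 47 85 94 94 93 93 94 95
w13
258 97 99 97 102 39 46 45 40 102 98 98 99 99 100 59 48 48 47 48 48 49 45 47 46 45 35 70 115 177 177 173 153 136 100 78 56 51 46 91 101
262 98 98 98 102 39 45 45 40 103 97 97 98 98 98 82 44 48 48 46 48 46 48 45 46 47 47 45 47 46 45 45 46 43 55 54 49 107 162 140 122
268 98 98 97 95 40 44 45 40 95 97 97 97 97 98 88 43 47 47 48 47 48 48 49 46 47 50 50 50 50 51 51 51 51 53 54 194 184 185 197 35
274 96 97 97 95 39 43 43 39 84 98 98 97 96 97 102 41 45 45 45 45 47 45 45 47 49 52 53 53 53 53 53 53 52 45 90 93 148 187 179 191
280 97 96 97 88 37 42 42 38 85 97 96 96 96 96 99 69 43 45 44 45 45 44 45 45 50 51 52 47 51 54 53 52 48 85 96 95 95 94 94 94
286 33 113 157 138 48 54 56 49 132 157 119 31 41 43 43 44 44 43 44 44 43 43 45 44 44 50 50 51 53 52 51 47 51 97 94 94 94 94 94 94
```

The knob's right edge stays at u≈378 while the tool moved 3 mm, so the knob is moving with the finger at about 1.2 N. Keep pushing.

Request:
{"fn": "send_rows", "kwargs": {"commands": [[0.0005,0,0.0001,0,0,0,0],[0.001,-0.0001,0.0002,0,0,0,0],[0.0015,-0.0001,0.0003,0,0,0,0],[0.002,-0.0002,0.0004,0,0,0,0],[0.002,-0.0002,0.0004,0,0,0,0]]}}

```text
time_s: 24.05
eef_pos: [0.3633, 0.3019, 0.1219]
tool_rot: [1.876, 1.712, 0.074]
contact_force: [-0.1, -2.0, 1.0]
width: 0.0
```

```bash
python3 -c "
from h import *
pushst(np.load('p.npy'))"
```

```text
t 24.05 rel knob0 (tool mm) [-10.9  -1.    6.5] F tool [-2.2  0.4 -0.1] F world [-0.1 -2.   1. ]
```

Request:
{"fn": "send_rows", "kwargs": {"commands": [[0.0005,0,0.0001,0,0,0,0],[0.001,-0.0001,0.0002,0,0,0,0],[0.0015,-0.0001,0.0003,0,0,0,0],[0.0015,-0.0001,0.0003,0,0,0,0]]}}

```text
time_s: 24.38
eef_pos: [0.3636, 0.3032, 0.1211]
tool_rot: [1.876, 1.712, 0.074]
contact_force: [-0.7, -1.9, 0.7]
width: 0.001
```

```bash
python3 -c "
from h import *
pushst(np.load('p.npy'))"
```

```text
t 24.38 rel knob0 (tool mm) [-9.4 -1.1  6.8] F tool [-2.2 -0.3 -0.1] F world [-0.7 -1.9  0.7]
```

Request:
{"fn": "send_rows", "kwargs": {"commands": [[0.0005,0,0.0001,0,0,0,0],[0.001,-0.0001,0.0002,0,0,0,0],[0.0015,-0.0001,0.0003,0,0,0,0],[0.002,-0.0002,0.0004,0,0,0,0],[0.002,-0.0002,0.0004,0,0,0,0]]}}

```text
time_s: 24.8
eef_pos: [0.3639, 0.3049, 0.12]
tool_rot: [1.876, 1.712, 0.074]
contact_force: [-0.9, -2.4, 0.9]
width: 0.002
```

```bash
python3 -c "
from h import *
pushst(np.load('p.npy'))"
```

```text
t 24.80 rel knob0 (tool mm) [-7.4 -1.3  7.2] F tool [-2.7 -0.5 -0.2] F world [-0.9 -2.4  0.9]
```

Request:
{"fn": "send_rows", "kwargs": {"commands": [[0.0005,0,0.0001,0,0,0,0],[0.001,-0.0001,0.0002,0,0,0,0],[0.0015,-0.0001,0.0003,0,0,0,0],[0.0015,-0.0001,0.0003,0,0,0,0]]}}

```text
time_s: 25.13
eef_pos: [0.3642, 0.3061, 0.1191]
tool_rot: [1.876, 1.712, 0.073]
contact_force: [-0.9, -3.5, 2.4]
width: 0.004
```

```bash
python3 -c "
from h import *
pushst(np.load('p.npy'))"
```

```text
t 25.13 rel knob0 (tool mm) [-5.9 -1.5  7.6] F tool [-4.2  0.3 -1. ] F world [-0.9 -3.5  2.4]
```

Request:
{"fn": "send_rows", "kwargs": {"commands": [[0.0004,0,0.0001,0,0,0,0],[0.0008,-0.0001,0.0002,0,0,0,0],[0.0012,-0.0001,0.0003,0,0,0,0],[0.0012,-0.0001,0.0003,0,0,0,0]]}}

```text
time_s: 25.47
eef_pos: [0.3644, 0.3071, 0.1184]
tool_rot: [1.876, 1.712, 0.073]
contact_force: [-0.3, -3.8, 1.3]
width: -0.001
```

```bash
python3 -c "
from h import *
pushst(np.load('p.npy'))"
```

```text
t 25.47 rel knob0 (tool mm) [-4.7 -1.6  7.9] F tool [-4.   0.3  0.3] F world [-0.3 -3.8  1.3]
```

Request:
{"fn": "send_rows", "kwargs": {"commands": [[0.0004,0,0.0001,0,0,0,0],[0.0008,-0.0001,0.0002,0,0,0,0],[0.0008,-0.0001,0.0002,0,0,0,0]]}}

```text
time_s: 25.72
eef_pos: [0.3645, 0.3078, 0.1179]
tool_rot: [1.876, 1.712, 0.074]
contact_force: [-1.2, -3.8, 2.1]
width: 0.004
```

```bash
python3 - <<'E'
from h import *
p=np.load('p.npy');pushst(p)
im=snapshot("wrist");cv2.imwrite("pics/w14.png",im[:,:,::-1]);g=im.mean(2).astype(int)
for v in (262,268,274,280,286): print(v,' '.join('%d'%g[v,u] for u in range(330,400,2)))
E
```

```text
t 25.72 rel knob0 (tool mm) [-3.9 -1.7  8.1] F tool [-4.4 -0.1 -0.8] F world [-1.2 -3.8  2.1]
262 98 99 98 99 83 47 47 48 47 47 48 47 43 45 45 45 46 45 45 44 44 51 54 52 51 93 99 100 100 101 100 101 101 101 101
268 98 99 98 98 89 45 46 47 45 47 45 49 47 48 50 52 52 54 53 54 53 52 51 64 158 158 138 118 103 99 95 94 98 99 98
274 98 98 98 97 102 41 45 45 46 45 45 45 45 44 49 52 51 54 44 54 53 52 32 192 191 191 191 196 184 155 123 98 106 109 160
280 98 96 97 98 100 68 44 45 45 45 46 46 44 44 50 51 51 51 52 52 49 49 84 94 93 94 93 94 94 93 93 91 90 93 95
286 120 33 41 44 44 43 45 45 44 44 43 44 44 43 45 49 52 52 51 51 49 58 95 94 94 94 95 95 95 94 94 94 94 95 94
```

Request:
{"fn": "send_rows", "kwargs": {"commands": [[0.0004,0,0.0001,0,0,0,0],[0.0008,-0.0001,0.0002,0,0,0,0],[0.0012,-0.0001,0.0003,0,0,0,0],[0.0012,-0.0001,0.0003,0,0,0,0]]}}

```text
time_s: 26.1
eef_pos: [0.3648, 0.3088, 0.1172]
tool_rot: [1.876, 1.712, 0.073]
contact_force: [-0.6, -3.9, 2.4]
width: 0.001
```

```bash
python3 -c "
from h import *
pushst(np.load('p.npy'))"
```

```text
t 26.10 rel knob0 (tool mm) [-2.7 -1.8  8.4] F tool [-4.5  0.5 -0.8] F world [-0.6 -3.9  2.4]
```

Request:
{"fn": "send_rows", "kwargs": {"commands": [[0.0004,0,0.0001,0,0,0,0],[0.0008,-0.0001,0.0002,0,0,0,0],[0.0012,-0.0001,0.0003,0,0,0,0],[0.0012,-0.0001,0.0003,0,0,0,0]]}}

```text
time_s: 26.43
eef_pos: [0.365, 0.3097, 0.1165]
tool_rot: [1.876, 1.712, 0.073]
contact_force: [-2.3, -4.9, 2.7]
width: 0.001
```

```bash
python3 -c "
from h import *
pushst(np.load('p.npy'))"
```

```text
t 26.43 rel knob0 (tool mm) [-1.6 -1.9  8.7] F tool [-5.8 -0.9 -1.3] F world [-2.3 -4.9  2.7]
```

The knob has been pushed about 17 mm at no more than about 6 N, past straight even in the worst case. Back off and retreat.

Request:
{"fn": "send_rows", "kwargs": {"commands": [[-0.002,0,0,0,0,0,0],[-0.006,0,0,0,0,0,0],[-0.015,0,-0.003,0,0,0,0],[-0.028,0,-0.01,0,0,0,0],[-0.03,0,-0.04,0,0,0,0],[-0.03,0,-0.08,0,0,0,0.1],[-0.03,0,-0.12,0,0,0,0.3],[-0.03,0,-0.12,0,0,0,0.5],[-0.03,0,-0.12,0,0,0,0.5]]}}

```text
time_s: 27.18
eef_pos: [0.3101, 0.3308, 0.2283]
tool_rot: [1.877, 1.715, 0.084]
contact_force: [0.2, 0.2, -1.0]
width: 0.497
```

```bash
python3 - <<'E'
from h import *
p=np.load("p.npy");s=get_state();print(s["time_s"],s["eef_pos"].round(4),s["width"])
im=snapshot("wrist");cv2.imwrite("pics/w15.png",im[:,:,::-1]);g=im.mean(2).astype(int)
for n,a,o in [("straight",1.2,0),("1.17",1.17,0),("lock",1.13,1)]:
    print(n,[proj("wrist",W(p,knob(a,o,y)[0]+[0.003,0,.012]))[0].round(0).tolist() for y in (.085,.121)])
for v in range(150,250,6): print(v,' '.join('%d'%g[v,u] for u in range(330,460,5)))
def ht(a): b=a+.018;return np.array([.090-.2205*np.cos(b),-.0027,.10+.2205*np.sin(b)-.019])
R=Rt(p)
for a in (1.19,):
    t=W(p,ht(a))[0];print(t)
    print("over",row(t+[0,0,.09],R)); print("over-robot",row(t+C(p,[0,.1,.10]),R))
E
```

```text
27.1833 [0.3101 0.3308 0.2283] 0.4971763987129124
straight [[363.0, 215.0], [367.0, 182.0]]
1.17 [[372.0, 212.0], [377.0, 180.0]]
lock [[331.0, 217.0], [332.0, 184.0]]
150 95 93 95 96 101 100 99 100 99 98 100 99 98 98 98 98 98 97 94 142 98 96 94 91 92 90
156 96 62 72 126 148 90 101 100 99 100 100 97 99 98 99 99 101 100 98 99 99 95 99 99 123 63
162 133 134 132 131 137 167 101 101 99 100 100 101 99 100 100 100 100 100 100 100 99 99 100 109 124 68
168 132 47 149 123 129 98 102 99 101 100 99 98 100 99 99 100 99 100 99 99 98 98 93 85 94 67
174 128 136 136 134 120 134 99 100 44 102 101 103 98 99 99 98 99 101 101 100 99 99 102 89 61 77
180 83 231 230 178 123 119 129 100 70 55 59 54 100 100 99 100 100 98 100 101 95 102 100 95 94 73
186 175 109 96 97 95 125 120 122 44 56 60 97 100 102 100 100 100 101 102 100 100 100 100 105 100 103
192 106 107 105 95 177 171 125 120 49 57 58 103 101 102 101 96 101 101 95 101 101 97 103 122 100 101
198 107 108 107 108 108 107 126 128 53 58 55 103 101 101 101 101 98 101 101 96 102 102 116 127 105 98
204 106 107 106 107 106 106 107 136 50 57 60 186 201 117 109 144 96 96 101 97 98 103 89 162 138 135
210 95 96 99 99 106 107 106 134 125 120 159 168 163 120 144 159 162 168 115 116 110 97 96 159 143 160
216 95 96 97 95 95 97 96 94 128 125 188 223 214 121 167 108 109 110 109 110 84 82 110 98 154 170
222 95 94 94 96 97 95 96 96 131 127 130 190 189 161 104 107 96 88 74 85 85 95 103 146 158 105
228 94 96 96 97 97 96 97 96 132 126 131 98 98 99 98 98 100 98 107 83 84 100 143 219 102 157
234 97 96 95 96 97 97 95 96 121 128 130 96 97 98 99 99 99 99 95 84 104 147 211 240 104 246
240 97 97 96 95 96 96 96 96 109 131 127 98 97 96 97 99 98 99 83 104 150 213 221 78 100 111
246 95 96 95 95 96 96 95 95 50 102 100 98 97 98 98 98 97 100 104 155 220 214 96 101 104 108
[0.46546726 0.29094758 0.28714723]
over [-0.0602, 0.207, -0.0441, 0.4987, 0.3377, 0.0874]
over-robot [-0.0635, 0.124, -0.1006, 0.4987, 0.3377, 0.0874]
```

The knob is now at u≈377, matching the folded-side prediction of 377 (straight 367, locked 332). Going back to the handle.

Request:
{"fn": "send_rows", "kwargs": {"commands": [[-0.012,0.02,-0.03,0,0,0,0.5],[-0.025,0.05,-0.06,0.1,0.07,0.02,0.5],[-0.04,0.08,-0.09,0.2,0.14,0.036,0.5],[-0.0635,0.124,-0.1,0.3,0.2,0.054,0.5],[-0.0635,0.124,-0.1,0.4,0.27,0.07,0.5],[-0.0635,0.124,-0.1,0.499,0.338,0.087,0.5],[-0.062,0.165,-0.073,0.499,0.338,0.087,0.5],[-0.06,0.207,-0.044,0.499,0.338,0.087,0.5],[-0.06,0.207,-0.044,0.499,0.338,0.087,0.5],[-0.06,0.207,-0.044,0.499,0.338,0.087,0.5]]}}

```text
time_s: 28.07
eef_pos: [0.4687, 0.2872, 0.3722]
tool_rot: [2.419, 2.003, -0.012]
contact_force: [0.8, 0.5, -0.7]
width: 0.498
```

Request:
{"fn": "send_rows", "kwargs": {"commands": [[0,0,0,0,0,0,0.5],[0,0,0,0,0,0,0.5],[0,0,0,0,0,0,0.5]]}}

```text
time_s: 28.32
eef_pos: [0.4646, 0.2903, 0.3759]
tool_rot: [2.412, 2.011, -0.006]
contact_force: [-0.5, 0.3, -0.2]
width: 0.497
```

```bash
python3 - <<'E'
from h import *
p=np.load("p.npy");s=get_state();print(s["time_s"],s["eef_pos"].round(4),s["width"])
def ht(a): b=a+.018;return np.array([.090-.2205*np.cos(b),-.0027,.10+.2205*np.sin(b)-.019])
t=W(p,ht(1.19))[0];print(row(t,Rt(p)))
im=snapshot("wrist");cv2.imwrite("pics/w16.png",im[:,:,::-1]);g=im.mean(2).astype(int)
ends=[proj("wrist",W(p,ht(1.19)+[0,y,.019]))[0].round(0) for y in (-.045,0,.045)];print(ends)
u,v=ends[1].astype(int)
for vv in range(v-60,v+40,12): print(vv,' '.join('%d'%g[vv,x] for x in range(u-50,u+51,4)))
E
```

```text
28.3167 [0.4646 0.2903 0.3759] 0.49735681554875694
[0.0011, 0.0008, 0.0887, -0.0015, 0.0034, -0.0009]
[array([323., 270.]), array([323., 210.]), array([323., 141.])]
150 120 122 124 121 123 123 123 127 126 124 146 216 233 212 133 146 145 146 134 138 135 139 139 139 140 142
162 106 107 109 108 110 109 109 111 110 112 146 216 234 205 145 145 144 148 137 136 137 137 139 139 141 143
174 64 93 108 109 111 111 111 111 112 110 146 216 233 185 162 145 146 116 136 138 136 139 141 140 142 141
186 82 83 83 83 84 84 85 86 86 87 145 216 233 211 119 144 145 161 138 136 138 139 141 143 144 143
198 112 113 117 115 115 117 117 115 112 113 143 215 232 208 125 142 144 161 137 138 139 140 140 144 145 143
210 192 182 117 97 99 100 96 96 98 101 144 216 232 215 125 142 146 146 138 139 141 141 143 143 143 143
222 206 174 173 110 96 99 100 100 100 99 144 215 231 200 142 131 137 161 136 132 185 136 142 142 222 236
234 174 173 172 167 104 94 253 130 94 98 142 215 231 195 119 120 110 99 132 170 193 141 91 99 99 100
246 121 158 165 173 115 95 97 99 97 97 141 214 230 193 103 147 178 201 178 142 94 93 97 124 152 59
```

Request:
{"fn": "send_rows", "kwargs": {"commands": [[0,0.001,0.02,0,0,0,0.42],[0,0.001,0.04,0,0,0,0.42],[0,0.001,0.06,0,0,0,0.42],[0,0.001,0.08,0,0,0,0.42],[0,0.001,0.089,0,0,0,0.42],[0,0.001,0.089,0,0,0,0.3],[0,0.001,0.089,0,0,0,0.2],[0,0.001,0.089,0,0,0,0.1],[0,0.001,0.089,0,0,0,0.0],[0,0.001,0.089,0,0,0,0.0]]}}

```text
time_s: 29.2
eef_pos: [0.4665, 0.2897, 0.2889]
tool_rot: [2.412, 2.01, -0.003]
contact_force: [-4.2, -2.0, 4.6]
width: 0.101
```

Request:
{"fn": "send_rows", "kwargs": {"commands": [[0,0,0,0,0,0,0],[0,0,0,0,0,0,0],[0,0,0,0,0,0,0]]}}

```text
time_s: 29.45
eef_pos: [0.4665, 0.2897, 0.2888]
tool_rot: [2.413, 2.01, -0.003]
contact_force: [-4.7, -2.4, 6.1]
width: 0.103
```

```bash
python3 - <<'E'
from h import *
p=np.load("p.npy");est2(p);s=get_state();print(s["eef_pos"],s["width"])
def H(a): b=a+.018;return np.array([-.2205*np.cos(b),.2205*np.sin(b)])*1e3
a0=1.19
for a in (1.17,1.15,1.12,1.09,1.06,1.02,.98,.94,.9,.86,.82): print(a,(H(a)-H(a0)).round(1))
E
```

```text
t 29.45 a=1.1884 r=222.5 Ftan=-0.9 Frad(out)=6.9 Fy=-4.2; 10mm tangent up: dx 9.3 dz -3.6
[0.46647619 0.28966809 0.28884977] 0.10270808493377383
1.17 [-4.1 -1.6]
1.15 [-8.2 -3.3]
1.12 [-14.2  -6. ]
1.09 [-20.2  -8.8]
1.06 [-26.1 -11.9]
1.02 [-33.7 -16.2]
0.98 [-41.3 -20.8]
0.94 [-48.6 -25.8]
0.9 [-55.7 -31. ]
0.86 [-62.6 -36.5]
0.82 [-69.3 -42.2]
```

Request:
{"fn": "send_rows", "kwargs": {"commands": [[-0.002,-0.0005,0.0,0,0,0,0],[-0.004,-0.0005,0.0008,0,0,0,0],[-0.006,-0.0005,0.0017,0,0,0,0],[-0.0082,-0.0005,0.0024,0,0,0,0],[-0.0112,-0.0005,0.0037,0,0,0,0],[-0.0142,-0.0005,0.0051,0,0,0,0]]}}

```text
time_s: 29.95
eef_pos: [0.4639, 0.2758, 0.2829]
tool_rot: [2.413, 2.009, -0.002]
contact_force: [1.0, 3.5, 2.6]
width: 0.105
```

```bash
python3 -c "
from h import *
est2(np.load('p.npy'))"
```

```text
t 29.95 a=1.1194 r=222.5 Ftan=4.4 Frad(out)=0.8 Fy=0.4; 10mm tangent up: dx 9.1 dz -4.2
```

Request:
{"fn": "send_rows", "kwargs": {"commands": [[-0.002,0,0.0009,0,0,0,0],[-0.004,0,0.0019,0,0,0,0],[-0.006,0,0.0028,0,0,0,0]]}}

```text
time_s: 30.2
eef_pos: [0.4627, 0.2697, 0.2798]
tool_rot: [2.413, 2.009, -0.002]
contact_force: [2.0, 3.3, 2.8]
width: 0.103
```

```bash
python3 -c "
from h import *
est2(np.load('p.npy'))"
```

```text
t 30.20 a=1.0882 r=222.3 Ftan=4.5 Frad(out)=0.9 Fy=1.3; 10mm tangent up: dx 8.9 dz -4.5
```

```bash
python3 - <<'E'
import numpy as np
def H(a): b=a+.018;return np.array([-.222*np.cos(b),.222*np.sin(b)])*1e3
for s,l in ((1.088,[1.05,1.01,.97,.93,.89,.85,.81,.77,.74]),(.74,[.7,.66,.62,.58,.54,.5,.46,.42,.38]),(.38,[.34,.3,.26,.22,.18,.15,.12])):
    print(s,[(a,*(np.array(H(a)-H(s))*[1,-1]).round(1)) for a in l])
E
```

```text
1.088 [(1.05, np.float64(-7.5), np.float64(3.9)), (1.01, np.float64(-15.2), np.float64(8.4)), (0.97, np.float64(-22.7), np.float64(13.1)), (0.93, np.float64(-30.0), np.float64(18.1)), (0.89, np.float64(-37.1), np.float64(23.5)), (0.85, np.float64(-44.0), np.float64(29.1)), (0.81, np.float64(-50.6), np.float64(34.9)), (0.77, np.float64(-57.1), np.float64(41.1)), (0.74, np.float64(-61.7), np.float64(45.8))]
0.74 [(0.7, np.float64(-6.0), np.float64(6.6)), (0.66, np.float64(-11.7), np.float64(13.4)), (0.62, np.float64(-17.1), np.float64(20.4)), (0.58, np.float64(-22.3), np.float64(27.6)), (0.54, np.float64(-27.1), np.float64(35.1)), (0.5, np.float64(-31.7), np.float64(42.7)), (0.46, np.float64(-35.9), np.float64(50.5)), (0.42, np.float64(-39.8), np.float64(58.5)), (0.38, np.float64(-43.4), np.float64(66.6))]
0.38 [(0.34, np.float64(-3.3), np.float64(8.3)), (0.3, np.float64(-6.2), np.float64(16.6)), (0.26, np.float64(-8.8), np.float64(25.1)), (0.22, np.float64(-11.1), np.float64(33.7)), (0.18, np.float64(-13.0), np.float64(42.4)), (0.15, np.float64(-14.2), np.float64(48.9)), (0.12, np.float64(-15.2), np.float64(55.5))]
```

Request:
{"fn": "send_rows", "kwargs": {"commands": [[-0.0075,0,0.0039,0,0,0,0],[-0.0152,0,0.0084,0,0,0,0],[-0.0227,0,0.0131,0,0,0,0],[-0.03,0,0.0181,0,0,0,0],[-0.0371,0,0.0235,0,0,0,0],[-0.044,0,0.0291,0,0,0,0],[-0.044,0,0.0291,0,0,0,0]]}}

```text
time_s: 30.78
eef_pos: [0.454, 0.2239, 0.2485]
tool_rot: [2.413, 2.007, -0.009]
contact_force: [6.8, -2.7, -4.4]
width: 0.1
```

```bash
python3 -c "
from h import *
est2(np.load('p.npy'))"
```

```text
t 30.78 a=0.8355 r=222.3 Ftan=-4.0 Frad(out)=-2.4 Fy=7.1; 10mm tangent up: dx 7.5 dz -6.6
```

Request:
{"fn": "send_rows", "kwargs": {"commands": [[-0.0066,0.0005,0.0058,0,0,0,0],[-0.0131,0.001,0.012,0,0,0,0],[-0.0177,0.001,0.0167,0,0,0,0],[-0.0237,0.001,0.0233,0,0,0,0],[-0.0294,0.001,0.0301,0,0,0,0],[-0.0348,0.001,0.0371,0,0,0,0],[-0.04,0.001,0.0443,0,0,0,0],[-0.04,0.001,0.0443,0,0,0,0]]}}

```text
time_s: 31.45
eef_pos: [0.4469, 0.1853, 0.2038]
tool_rot: [2.414, 2.009, -0.01]
contact_force: [3.1, 0.6, -8.6]
width: 0.102
```

```bash
python3 -c "
from h import *
est2(np.load('p.npy'))"
```

```text
t 31.45 a=0.5668 r=222.4 Ftan=-6.6 Frad(out)=-5.7 Fy=2.9; 10mm tangent up: dx 5.5 dz -8.3
```

Request:
{"fn": "send_rows", "kwargs": {"commands": [[-0.0041,0,0.008,0,0,0,0],[-0.0087,0,0.0156,0,0,0,0],[-0.0129,0,0.0234,0,0,0,0],[-0.0168,0,0.0314,0,0,0,0],[-0.0204,0,0.0395,0,0,0,0],[-0.0237,0,0.0478,0,0,0,0],[-0.0266,0,0.0561,0,0,0,0],[-0.0292,0,0.0646,0,0,0,0],[-0.0292,0,0.0646,0,0,0,0]]}}

```text
time_s: 32.2
eef_pos: [0.4417, 0.1572, 0.1392]
tool_rot: [2.414, 2.01, -0.007]
contact_force: [1.6, -0.4, -7.3]
width: 0.102
```

```bash
python3 -c "
from h import *
est2(np.load('p.npy'))"
```

```text
t 32.20 a=0.2477 r=221.8 Ftan=-7.1 Frad(out)=-1.8 Fy=1.7; 10mm tangent up: dx 2.6 dz -9.6
```

Request:
{"fn": "send_rows", "kwargs": {"commands": [[-0.0023,0,0.0086,0,0,0,0],[-0.0042,0,0.0173,0,0,0,0],[-0.0054,0,0.0238,0,0,0,0],[-0.0064,0,0.0304,0,0,0,0],[-0.007,0,0.0348,0,0,0,0],[-0.0074,0,0.0392,0,0,0,0],[-0.0074,0,0.0392,0,0,0,0]]}}

```text
time_s: 32.78
eef_pos: [0.4406, 0.1504, 0.1015]
tool_rot: [2.413, 2.01, -0.006]
contact_force: [-1.5, 1.2, -7.7]
width: 0.1
```

```bash
python3 -c "
from h import *
est2(np.load('p.npy'))"
```

```text
t 32.78 a=0.0746 r=221.9 Ftan=-7.6 Frad(out)=-1.7 Fy=-1.7; 10mm tangent up: dx 0.9 dz -10.0
```

Request:
{"fn": "send_rows", "kwargs": {"commands": [[-0.0002,0,0.003,0,0,0,0],[-0.0003,0,0.006,0,0,0,0],[-0.0003,0,0.006,0,0,0,0]]}}

```text
time_s: 33.03
eef_pos: [0.4406, 0.15, 0.096]
tool_rot: [2.413, 2.01, -0.007]
contact_force: [-3.7, -0.2, -4.2]
width: 0.101
```

```bash
python3 -c "
from h import *
est2(np.load('p.npy'))"
```

```text
t 33.03 a=0.0498 r=221.9 Ftan=-4.2 Frad(out)=0.5 Fy=-3.6; 10mm tangent up: dx 0.7 dz -10.0
```

Request:
{"fn": "send_rows", "kwargs": {"commands": [[0,0.0005,0.002,0,0,0,0],[0,0.0005,0.004,0,0,0,0],[0,0.0005,0.006,0,0,0,0],[0,0.0005,0.006,0,0,0,0]]}}

```text
time_s: 33.37
eef_pos: [0.4406, 0.1496, 0.09]
tool_rot: [2.413, 2.01, -0.009]
contact_force: [-6.3, -0.6, -3.2]
width: 0.101
```

```bash
python3 -c "
from h import *
est2(np.load('p.npy'))"
```

```text
t 33.37 a=0.0228 r=221.8 Ftan=-3.3 Frad(out)=1.6 Fy=-6.1; 10mm tangent up: dx 0.4 dz -10.0
```

Request:
{"fn": "send_rows", "kwargs": {"commands": [[0,0,0.0015,0,0,0,0],[0,0,0.003,0,0,0,0],[0,0,0.003,0,0,0,0]]}}

```text
time_s: 33.62
eef_pos: [0.4406, 0.1495, 0.0871]
tool_rot: [2.413, 2.01, -0.009]
contact_force: [-5.5, -1.8, -0.9]
width: 0.106
```

```bash
python3 -c "
from h import *
est2(np.load('p.npy'))"
```

```text
t 33.62 a=0.0096 r=221.8 Ftan=-0.9 Frad(out)=2.7 Fy=-5.1; 10mm tangent up: dx 0.3 dz -10.0
```

Request:
{"fn": "send_rows", "kwargs": {"commands": [[0,-0.0005,0.001,0,0,0,0],[0,-0.0005,0.002,0,0,0,0],[0,-0.0005,0.002,0,0,0,0]]}}

```text
time_s: 33.87
eef_pos: [0.4405, 0.1495, 0.0854]
tool_rot: [2.412, 2.01, -0.008]
contact_force: [-4.1, -2.1, -1.0]
width: 0.102
```

```bash
python3 -c "
from h import *
est2(np.load('p.npy'))"
```

```text
t 33.87 a=0.0020 r=221.9 Ftan=-1.0 Frad(out)=2.7 Fy=-3.7; 10mm tangent up: dx 0.2 dz -10.0
```

Request:
{"fn": "send_rows", "kwargs": {"commands": [[0,0,0.001,0,0,0,0],[0,0,0.0015,0,0,0,0],[0,0,0.0015,0,0,0,0]]}}

```text
time_s: 34.12
eef_pos: [0.4405, 0.1495, 0.084]
tool_rot: [2.413, 2.01, -0.008]
contact_force: [-5.8, -2.1, -0.2]
width: 0.105
```

```bash
python3 -c "
from h import *
est2(np.load('p.npy'))"
```

```text
t 34.12 a=-0.0047 r=221.8 Ftan=-0.3 Frad(out)=3.1 Fy=-5.3; 10mm tangent up: dx 0.1 dz -10.0
```

Request:
{"fn": "send_rows", "kwargs": {"commands": [[0,0,0.001,0,0,0,0],[0,0,0.002,0,0,0,0],[0,0,0.002,0,0,0,0]]}}

```text
time_s: 34.37
eef_pos: [0.4406, 0.1494, 0.0836]
tool_rot: [2.412, 2.01, -0.009]
contact_force: [-12.1, -4.0, 15.6]
width: 0.099
```

```bash
python3 -c "
from h import *
est2(np.load('p.npy'))"
```

```text
t 34.37 a=-0.0062 r=221.8 Ftan=15.5 Frad(out)=6.3 Fy=-11.2; 10mm tangent up: dx 0.1 dz -10.0
```

Request:
{"fn": "send_rows", "kwargs": {"commands": [[0,0,0.001,0,0,0,0],[0,0,0.002,0,0,0,0],[0,0,0.002,0,0,0,0]]}}

```text
time_s: 34.62
eef_pos: [0.4408, 0.1494, 0.0834]
tool_rot: [2.412, 2.01, -0.009]
contact_force: [-19.8, -6.7, 30.5]
width: 0.102
```

```bash
python3 -c "
from h import *
est2(np.load('p.npy'))"
```

```text
t 34.62 a=-0.0074 r=221.8 Ftan=30.4 Frad(out)=10.5 Fy=-18.3; 10mm tangent up: dx 0.1 dz -10.0
```

That's a hard stop right at the expected shut height. Relieving the force, then releasing and leaving upward.

Request:
{"fn": "send_rows", "kwargs": {"commands": [[0,-0.001,-0.0015,0,0,0,0],[0,-0.002,-0.003,0,0,0,0],[0,-0.002,-0.003,0,0,0,0.2],[0,-0.002,-0.003,0,0,0,0.45],[0,-0.002,-0.003,0,0,0,0.45],[0,-0.002,-0.003,0,0,0,0.45],[0,-0.002,-0.003,0,0,0,0.45]]}}

```text
time_s: 35.2
eef_pos: [0.4393, 0.1505, 0.0832]
tool_rot: [2.413, 2.01, -0.004]
contact_force: [-0.2, -0.1, -0.2]
width: 0.449
```

Request:
{"fn": "send_rows", "kwargs": {"commands": [[0,0,-0.02,0,0,0,0.45],[0,0,-0.05,0,0,0,0.45],[0,0,-0.08,0,0,0,0.45],[0,0,-0.12,0,0,0,0.45],[0,0,-0.16,0,0,0,0.45],[0,0,-0.16,0,0,0,0.45],[0,0,-0.16,0,0,0,0.45],[0,0,-0.16,0,0,0,0.45]]}}

```text
time_s: 35.87
eef_pos: [0.4392, 0.1509, 0.2427]
tool_rot: [2.413, 2.01, -0.005]
contact_force: [-0.6, 0.3, -0.9]
width: 0.449
```

```bash
python3 - <<'E'
from h import *
p=np.load("p.npy");s=get_state();print(s["time_s"],s["eef_pos"].round(4),s["width"],s["contact_force"].round(1))
# handle bar in wrist view vs lid angle; also scene lid handle
im=snapshot("wrist");cv2.imwrite("pics/w17.png",im[:,:,::-1]);g=im.mean(2).astype(int)
def ht(a,y=0): b=a+.018;return np.array([.090-.2218*np.cos(b),y,.10+.2218*np.sin(b)])
for a in (-.006,.03,.06,.1): print(a,[proj("wrist",W(p,ht(a,y)))[0].round(1).tolist() for y in (.045,-.045)],[proj("scene",W(p,ht(a,y)))[0].round(1).tolist() for y in (.045,-.045)])
u,v=proj("wrist",W(p,ht(0,.02)))[0].astype(int)
for vv in range(v-60,v+40,8): print(vv,' '.join('%d'%g[vv,x] for x in range(u-40,u+41,3)))
sc=snapshot("scene");cv2.imwrite("pics/s17.png",sc[:,:,::-1])
print(search_frame("scene","lid_handle")[:1],[ (d["rect"],d["conf"]) for d in search_frame("scene","brace_knob")][:2])
snapshot("top")
for t in ["al_part_1","guide_bush","paste_tin","lid_handle"]: print(t,[(np.round(d["rect"]).tolist(),round(d["conf"],2)) for d in search_frame("top",t)][:3],[(np.round(d["rect"]).tolist(),round(d["conf"],2)) for d in search_frame("scene",t)][:3])
E
```

```text
35.8667 [0.4392 0.1509 0.2427] 0.44905069713825324 [-0.6  0.3 -0.9]
-0.006 [[321.1, 127.1], [321.3, 229.8]] [[302.9, 195.6], [330.3, 184.9]]
0.03 [[321.3, 128.1], [321.6, 233.3]] [[302.8, 193.5], [330.2, 182.8]]
0.06 [[321.8, 128.9], [322.0, 236.4]] [[302.6, 191.6], [330.2, 180.9]]
0.1 [[323.0, 130.2], [323.1, 240.8]] [[302.3, 189.1], [330.0, 178.4]]
97 92 91 91 91 93 94 91 90 92 93 94 91 94 96 90 91 92 98 99 99 88 77 79 81 83 83 80
105 71 70 72 73 73 72 73 72 73 73 74 75 76 76 72 71 73 78 78 77 78 80 80 79 81 79 81
113 72 72 73 71 71 72 72 72 74 73 72 76 77 77 71 71 72 77 76 80 78 78 78 79 81 80 79
121 73 73 73 73 72 75 75 73 75 76 75 75 106 177 175 177 175 175 175 173 175 174 172 168 168 167 166
129 71 70 71 73 75 73 72 71 71 72 72 103 177 223 207 201 202 202 205 205 206 207 208 209 210 210 211
137 72 73 74 73 74 73 73 72 71 73 72 86 176 223 233 157 71 74 75 76 76 80 78 78 79 82 82
145 74 73 73 73 73 72 72 70 73 74 74 87 175 221 233 156 70 73 74 74 76 78 77 78 79 79 80
153 75 73 71 71 75 76 73 73 73 73 74 87 175 221 231 168 70 76 74 75 75 76 78 80 80 78 80
161 73 73 72 73 73 72 71 
[... 466 characters left out ...]
: 0.7}] [([258.3, 174.8, 277.9, 188.0], 0.51), ([266.2, 148.6, 329.8, 198.2], 0.39)]
al_part_1 [([370.0, 199.0, 381.0, 211.0], 0.63), ([407.0, 204.0, 427.0, 219.0], 0.56), ([338.0, 213.0, 343.0, 221.0], 0.53)] [([322.0, 229.0, 344.0, 250.0], 0.87), ([355.0, 243.0, 369.0, 263.0], 0.71), ([389.0, 277.0, 408.0, 306.0], 0.58)]
guide_bush [([344.0, 176.0, 353.0, 192.0], 0.4)] [([351.0, 209.0, 365.0, 232.0], 0.75)]
paste_tin [([191.0, 190.0, 223.0, 216.0], 0.96), ([232.0, 164.0, 311.0, 217.0], 0.4)] [([247.0, 145.0, 270.0, 173.0], 0.56), ([350.0, 206.0, 365.0, 233.0], 0.55), ([258.0, 146.0, 334.0, 214.0], 0.35)]
lid_handle [([237.0, 163.0, 309.0, 215.0], 0.9)] [([266.0, 150.0, 334.0, 196.0], 0.7)]
```

```bash
python3 -c "
from cell import *
s=get_state();print(s['time_s'],s['joint_vel'].round(3),s['contact_force'].round(1));print(finish_job())"
```

```text
36.5167 [-0.001 -0.001 -0.001  0.     0.002 -0.   ] [ 0.2  0.3 -0.4]
the job is handed in; nothing more can be done
None
```

I ran the whole job and handed it in at 36.5 s. The lid is shut, but there is no verdict yet. The knee and bush angles were never measured directly.

- **Locking:** I raised the lid by the handle to a hard stop at about 1.22 rad, with at most about 10 N at the handle. I eased it down about 0.09 rad until it rested on the locked brace and opened the fingers. The top camera showed the knob where it should be when locked.
- **Folding:** I lifted the lid back to the stop and let go. I then pushed the knob about 17 mm toward the hinge; the highest force I read was about 6 N. On the handle again, the lid was about 0.03 rad below the lock point. It then went down past the locked rest position without resistance, so the knee had folded.
- **Closing:** I lowered the lid slowly until it hit a hard stop at about 0 rad. That last press reached about 36 N at the handle, more than it needed. I then released and backed off about 16 cm.

**Last checks:**
- **Lid:** the handle bar was where a shut lid (about 0 rad) puts it.
- **Arm:** still, reading under 1 N.
- **Bystanders:** detected within a few pixels of where they started.

**Disagreements:**
- My first fit of the chest from the pictures was off by about 10 mm in height and 5 mm along its x. Arm contact and the wrist camera showed this, so I corrected it on the way.
- The scene camera image alone was not clear enough to tell locked from straight. I relied on the top camera, the forces and the lid angle for that.

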